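# Riddle mixed bushes and start the washer

### The job

Gather the bushes lying on the bench into the green sieve, then shake the sieve by its black handle until every small brass bush has dropped into the blue pan while the large ones stay in the sieve. Next lift the handle to tip all the large bushes into the open washer tank and let the sieve back down; a large one that misses the tank is put in by hand. Only then shut the blue lid, and after that turn the dial from the grey dot to the green dot, leaving the spray can, oil bottle and grease jar where they stand.

Things in the scene. Friction and masses are not known exactly. Their poses are not given: they have to be found in the camera images.
- pan_floor (a point): Centre of the inner floor of the blue catch pan (12 mm above the bench), inner size 110 mm (x) by 162 mm (y), walls 38 mm high (end wall at +y 88). It stands under the sieve on the riddle's fixed grey bed, and is reached only through the sieve. Riddle axes: +y DOWNHILL from the handle end to the washer, z up. Riddle posts and rails reach x = +-67 mm, y -95 to +90 mm, 100 mm above the bench.
- shake (a joint): The sieve's shaking slide along the riddle's y axis, m: -0.018 to +0.018 between stops, positive towards the washer; no spring, friction 0.8 N. The sieve is oiled steel, slippery (friction about 0.2): quick full strokes (mean speed 0.15 m/s or more, about 3 m/s2) make the bushes creep downhill over the holes.
- tip (a joint): The sieve's tipping hinge, rad: 0 = down on its rails, up to 0.95 = handle end lifted, sieve sloping down into the washer; about 0.8 empties it. Hinge axis along the sieve's x. Damped; sinks back to 0 when let go. The handle takes about 3 to 5 N to lift.
- sieve_floor (a point): On the sieve floor's top face, middle line; sieve axes: x across, y downhill, z out of the floor (slopes 0.07 rad when tip = 0). In this frame, mm: side walls inside x +-41, wall tops z +34, walls 4 thick; back wall inside y -83; solid landing floor y -83 to -11; staggered rows of 22 square holes y -11 to +71; then a ramp y +75 to +122 rising 21 that keeps parts in until tipped.
- sieve_handle (a point): Centre of the sieve's handle: black round bar, 14 mm diameter, along the sieve's x axis, 66 mm free between two green arms, its axis 45 mm beyond the back wall, free below. Axes as sieve_floor. The tipping hinge axis lies 252 mm from it along the sieve's +y and 12 mm lower (in the floor's plane, 120 mm from sieve_floor); the bar may turn between the fingers while tipping.
- tank_floor (a point): Centre of the inner floor of the washer's open steel tank (31 mm above the bench); inner size 120 mm (x) by 140 mm (y), rim 85 mm above the bench. Axes of the washer: y points away from the sieve, -x towards its front ledge with the dial. The washer is fixed.
- lid (a joint): Blue washer lid, rad: 0 = shut flat on the tank, 1.8 = leaning back open. Hinged along the tank's +y rim (73 mm from tank centre, 86 mm above the bench, axis along the washer's x). It stays where it stands when open; pushed below about 1.2 it falls shut by itself, damped, within about 3 s.
- lid_edge (a point): Middle of the lid's free edge, 146 mm from the hinge; the lid is 130 mm wide (along the washer's x) and 6 mm thick. Weight 0.18 kg.
- dial (a joint): Selector dial on the washer's front ledge, rad, grows CLOCKWISE seen from above: 0 = white pointer at the grey dot (off), 1.25 = pointer at the green dot (wash). It snaps over: a torque of up to about 0.05 N m throws it to the nearer of these two end stops.
- dial_grip (a point): On the dial's axis, at grip height in the middle of its black bar grip: 38 mm long, 14 mm thick, 32 mm high (this point is 9 mm over the middle of the bar, 7 mm under its top, 31 mm above the dial's underside). The bar lies along this point's own x axis and turns with the dial.
- S1_mid (a point): Centre of a small brass-coloured bush: round, 16 mm diameter, 10 mm high, 14 g; z = its axis. Starts in the sieve.
- S2_mid (a point): Centre of a small brass-coloured bush: round, 16 mm diameter, 10 mm high, 14 g; z = its axis. Starts in the sieve.
- S3_mid (a point): Centre of a small brass-coloured bush: round, 16 mm diameter, 10 mm high, 14 g; z = its axis. Starts in the sieve.
- S4_mid (a point): Centre of a small brass-coloured bush: round, 16 mm diameter, 10 mm high, 14 g; z = its axis. Starts on the bench; may be absent (None).
- S5_mid (a point): Centre of a small brass-coloured bush: round, 16 mm diameter, 10 mm high, 14 g; z = its axis. Starts on the bench; may be absent (None).
- S6_mid (a point): Centre of a small brass-coloured bush: round, 16 mm diameter, 10 mm high, 14 g; z = its axis. Starts on the bench; may be absent (None).
- S7_mid (a point): Centre of a small brass-coloured bush: round, 16 mm diameter, 10 mm high, 14 g; z = its axis. Starts on the bench; may be absent (None).
- L1_mid (a point): Centre of a large grey metal bush: round, 32 mm diameter, 24 mm high, 90 g; z = its axis. Starts in the sieve.
- L2_mid (a point): Centre of a large grey metal bush: round, 32 mm diameter, 24 mm high, 90 g; z = its axis. Starts on the bench; may be absent (None).
- L3_mid (a point): Centre of a large grey metal bush: round, 32 mm diameter, 24 mm high, 90 g; z = its axis. Starts on the bench; may be absent (None).
- L4_mid (a point): Centre of a large grey metal bush: round, 32 mm diameter, 24 mm high, 90 g; z = its axis. Starts on the bench; may be absent (None).
- spraycan_mid (a point): Bystander: black spray can, 52 mm diameter, 190 mm high; its centre. Leave alone.
- oilbottle_mid (a point): Bystander: white oil bottle with red nozzle, 60 mm diameter, 145 mm high; point 50 mm up its axis. Leave alone.
- greasejar_mid (a point): Bystander: yellow jar with black cap, 72 mm diameter, 118 mm high; its centre. Leave alone.

How it is judged:
On the way, in this order (a step that is already met when the one before it is completed fails the run):
1. every bush is in the sieve (small ones may already have dropped into the pan below) (((x of S1_mid in the frame of sieve_floor between -0.045 and 0.045 m and y of S1_mid in the frame of sieve_floor between -0.088 and 0.135 m and z of S1_mid in the frame of sieve_floor between -0.006 and 0.05 m) or (x of S1_mid in the frame of pan_floor between -0.06 and 0.06 m and y of S1_mid in the frame of pan_floor between -0.086 and 0.086 m and z of S1_mid in the frame of pan_floor between -0.006 and 0.045 m)) and ((x of S2_mid in the frame of sieve_floor between -0.045 and 0.045 m and y of S2_mid in the frame of sieve_floor between -0.088 and 0.135 m and z of S2_mid in the frame of sieve_floor between -0.006 and 0.05 m) or (x of S2_mid in the frame of pan_floor between -0.06 and 0.06 m and y of S2_mid in the frame of pan_floor between -0.086 and 0.086 m and z of S2_mid in the frame of pan_floor between -0.006 and 0.045 m)) and ((x of S3_mid in the frame of sieve_floor between -0.045 and 0.045 m and y of S3_mid in the frame of sieve_floor between -0.088 and 0.135 m and z of S3_mid in the frame of sieve_floor between -0.006 and 0.05 m) or (x of S3_mid in the frame of pan_floor between -0.06 and 0.06 m and y of S3_mid in the frame of pan_floor between -0.086 and 0.086 m and z of S3_mid in the frame of pan_floor between -0.006 and 0.045 m)) and ((x of S4_mid in the frame of sieve_floor between -0.045 and 0.045 m and y of S4_mid in the frame of sieve_floor between -0.088 and 0.135 m and z of S4_mid in the frame of sieve_floor between -0.006 and 0.05 m) or (x of S4_mid in the frame of pan_floor between -0.06 and 0.06 m and y of S4_mid in the frame of pan_floor between -0.086 and 0.086 m and z of S4_mid in the frame of pan_floor between -0.006 and 0.045 m)) and ((x of S5_mid in the frame of sieve_floor between -0.045 and 0.045 m and y of S5_mid in the frame of sieve_floor between -0.088 and 0.135 m and z of S5_mid in the frame of sieve_floor between -0.006 and 0.05 m) or (x of S5_mid in the frame of pan_floor between -0.06 and 0.06 m and y of S5_mid in the frame of pan_floor between -0.086 and 0.086 m and z of S5_mid in the frame of pan_floor between -0.006 and 0.045 m)) and ((x of S6_mid in the frame of sieve_floor between -0.045 and 0.045 m and y of S6_mid in the frame of sieve_floor between -0.088 and 0.135 m and z of S6_mid in the frame of sieve_floor between -0.006 and 0.05 m) or (x of S6_mid in the frame of pan_floor between -0.06 and 0.06 m and y of S6_mid in the frame of pan_floor between -0.086 and 0.086 m and z of S6_mid in the frame of pan_floor between -0.006 and 0.045 m)) and ((x of S7_mid in the frame of sieve_floor between -0.045 and 0.045 m and y of S7_mid in the frame of sieve_floor between -0.088 and 0.135 m and z of S7_mid in the frame of sieve_floor between -0.006 and 0.05 m) or (x of S7_mid in the frame of pan_floor between -0.06 and 0.06 m and y of S7_mid in the frame of pan_floor between -0.086 and 0.086 m and z of S7_mid in the frame of pan_floor between -0.006 and 0.045 m)) and ((x of L1_mid in the frame of sieve_floor between -0.045 and 0.045 m and y of L1_mid in the frame of sieve_floor between -0.088 and 0.135 m and z of L1_mid in the frame of sieve_floor between -0.006 and 0.05 m) or (x of L1_mid in the frame of tank_floor between -0.065 and 0.065 m and y of L1_mid in the frame of tank_floor between -0.075 and 0.075 m and z of L1_mid in the frame of tank_floor between -0.006 and 0.055 m)) and ((x of L2_mid in the frame of sieve_floor between -0.045 and 0.045 m and y of L2_mid in the frame of sieve_floor between -0.088 and 0.135 m and z of L2_mid in the frame of sieve_floor between -0.006 and 0.05 m) or (x of L2_mid in the frame of tank_floor between -0.065 and 0.065 m and y of L2_mid in the frame of tank_floor between -0.075 and 0.075 m and z of L2_mid in the frame of tank_floor between -0.006 and 0.055 m)) and ((x of L3_mid in the frame of sieve_floor between -0.045 and 0.045 m and y of L3_mid in the frame of sieve_floor between -0.088 and 0.135 m and z of L3_mid in the frame of sieve_floor between -0.006 and 0.05 m) or (x of L3_mid in the frame of tank_floor between -0.065 and 0.065 m and y of L3_mid in the frame of tank_floor between -0.075 and 0.075 m and z of L3_mid in the frame of tank_floor between -0.006 and 0.055 m)) and ((x of L4_mid in the frame of sieve_floor between -0.045 and 0.045 m and y of L4_mid in the frame of sieve_floor between -0.088 and 0.135 m and z of L4_mid in the frame of sieve_floor between -0.006 and 0.05 m) or (x of L4_mid in the frame of tank_floor between -0.065 and 0.065 m and y of L4_mid in the frame of tank_floor between -0.075 and 0.075 m and z of L4_mid in the frame of tank_floor between -0.006 and 0.055 m))), for 0.2 s.
2. all small brass bushes have been shaken through into the blue pan; the large ones are still in the sieve (x of S1_mid in the frame of pan_floor between -0.06 and 0.06 m and y of S1_mid in the frame of pan_floor between -0.086 and 0.086 m and z of S1_mid in the frame of pan_floor between -0.006 and 0.045 m and x of S2_mid in the frame of pan_floor between -0.06 and 0.06 m and y of S2_mid in the frame of pan_floor between -0.086 and 0.086 m and z of S2_mid in the frame of pan_floor between -0.006 and 0.045 m and x of S3_mid in the frame of pan_floor between -0.06 and 0.06 m and y of S3_mid in the frame of pan_floor between -0.086 and 0.086 m and z of S3_mid in the frame of pan_floor between -0.006 and 0.045 m and x of S4_mid in the frame of pan_floor between -0.06 and 0.06 m and y of S4_mid in the frame of pan_floor between -0.086 and 0.086 m and z of S4_mid in the frame of pan_floor between -0.006 and 0.045 m and x of S5_mid in the frame of pan_floor between -0.06 and 0.06 m and y of S5_mid in the frame of pan_floor between -0.086 and 0.086 m and z of S5_mid in the frame of pan_floor between -0.006 and 0.045 m and x of S6_mid in the frame of pan_floor between -0.06 and 0.06 m and y of S6_mid in the frame of pan_floor between -0.086 and 0.086 m and z of S6_mid in the frame of pan_floor between -0.006 and 0.045 m and x of S7_mid in the frame of pan_floor between -0.06 and 0.06 m and y of S7_mid in the frame of pan_floor between -0.086 and 0.086 m and z of S7_mid in the frame of pan_floor between -0.006 and 0.045 m and ((x of L1_mid in the frame of sieve_floor between -0.045 and 0.045 m and y of L1_mid in the frame of sieve_floor between -0.088 and 0.135 m and z of L1_mid in the frame of sieve_floor between -0.006 and 0.05 m) or (x of L1_mid in the frame of tank_floor between -0.065 and 0.065 m and y of L1_mid in the frame of tank_floor between -0.075 and 0.075 m and z of L1_mid in the frame of tank_floor between -0.006 and 0.055 m)) and ((x of L2_mid in the frame of sieve_floor between -0.045 and 0.045 m and y of L2_mid in the frame of sieve_floor between -0.088 and 0.135 m and z of L2_mid in the frame of sieve_floor between -0.006 and 0.05 m) or (x of L2_mid in the frame of tank_floor between -0.065 and 0.065 m and y of L2_mid in the frame of tank_floor between -0.075 and 0.075 m and z of L2_mid in the frame of tank_floor between -0.006 and 0.055 m)) and ((x of L3_mid in the frame of sieve_floor between -0.045 and 0.045 m and y of L3_mid in the frame of sieve_floor between -0.088 and 0.135 m and z of L3_mid in the frame of sieve_floor between -0.006 and 0.05 m) or (x of L3_mid in the frame of tank_floor between -0.065 and 0.065 m and y of L3_mid in the frame of tank_floor between -0.075 and 0.075 m and z of L3_mid in the frame of tank_floor between -0.006 and 0.055 m)) and ((x of L4_mid in the frame of sieve_floor between -0.045 and 0.045 m and y of L4_mid in the frame of sieve_floor between -0.088 and 0.135 m and z of L4_mid in the frame of sieve_floor between -0.006 and 0.05 m) or (x of L4_mid in the frame of tank_floor between -0.065 and 0.065 m and y of L4_mid in the frame of tank_floor between -0.075 and 0.075 m and z of L4_mid in the frame of tank_floor between -0.006 and 0.055 m))), for 0.2 s.
3. the sieve is tipped up by its handle (x of S1_mid in the frame of pan_floor between -0.06 and 0.06 m and y of S1_mid in the frame of pan_floor between -0.086 and 0.086 m and z of S1_mid in the frame of pan_floor between -0.006 and 0.045 m and x of S2_mid in the frame of pan_floor between -0.06 and 0.06 m and y of S2_mid in the frame of pan_floor between -0.086 and 0.086 m and z of S2_mid in the frame of pan_floor between -0.006 and 0.045 m and x of S3_mid in the frame of pan_floor between -0.06 and 0.06 m and y of S3_mid in the frame of pan_floor between -0.086 and 0.086 m and z of S3_mid in the frame of pan_floor between -0.006 and 0.045 m and x of S4_mid in the frame of pan_floor between -0.06 and 0.06 m and y of S4_mid in the frame of pan_floor between -0.086 and 0.086 m and z of S4_mid in the frame of pan_floor between -0.006 and 0.045 m and x of S5_mid in the frame of pan_floor between -0.06 and 0.06 m and y of S5_mid in the frame of pan_floor between -0.086 and 0.086 m and z of S5_mid in the frame of pan_floor between -0.006 and 0.045 m and x of S6_mid in the frame of pan_floor between -0.06 and 0.06 m and y of S6_mid in the frame of pan_floor between -0.086 and 0.086 m and z of S6_mid in the frame of pan_floor between -0.006 and 0.045 m and x of S7_mid in the frame of pan_floor between -0.06 and 0.06 m and y of S7_mid in the frame of pan_floor between -0.086 and 0.086 m and z of S7_mid in the frame of pan_floor between -0.006 and 0.045 m and value of joint tip above 0.35 rad), for 0.1 s.
4. all large bushes are in the washer tank and the sieve is down again, the lid not yet shut (x of L1_mid in the frame of tank_floor between -0.065 and 0.065 m and y of L1_mid in the frame of tank_floor between -0.075 and 0.075 m and z of L1_mid in the frame of tank_floor between -0.006 and 0.055 m and x of L2_mid in the frame of tank_floor between -0.065 and 0.065 m and y of L2_mid in the frame of tank_floor between -0.075 and 0.075 m and z of L2_mid in the frame of tank_floor between -0.006 and 0.055 m and x of L3_mid in the frame of tank_floor between -0.065 and 0.065 m and y of L3_mid in the frame of tank_floor between -0.075 and 0.075 m and z of L3_mid in the frame of tank_floor between -0.006 and 0.055 m and x of L4_mid in the frame of tank_floor between -0.065 and 0.065 m and y of L4_mid in the frame of tank_floor between -0.075 and 0.075 m and z of L4_mid in the frame of tank_floor between -0.006 and 0.055 m and x of S1_mid in the frame of pan_floor between -0.06 and 0.06 m and y of S1_mid in the frame of pan_floor between -0.086 and 0.086 m and z of S1_mid in the frame of pan_floor between -0.006 and 0.045 m and x of S2_mid in the frame of pan_floor between -0.06 and 0.06 m and y of S2_mid in the frame of pan_floor between -0.086 and 0.086 m and z of S2_mid in the frame of pan_floor between -0.006 and 0.045 m and x of S3_mid in the frame of pan_floor between -0.06 and 0.06 m and y of S3_mid in the frame of pan_floor between -0.086 and 0.086 m and z of S3_mid in the frame of pan_floor between -0.006 and 0.045 m and x of S4_mid in the frame of pan_floor between -0.06 and 0.06 m and y of S4_mid in the frame of pan_floor between -0.086 and 0.086 m and z of S4_mid in the frame of pan_floor between -0.006 and 0.045 m and x of S5_mid in the frame of pan_floor between -0.06 and 0.06 m and y of S5_mid in the frame of pan_floor between -0.086 and 0.086 m and z of S5_mid in the frame of pan_floor between -0.006 and 0.045 m and x of S6_mid in the frame of pan_floor between -0.06 and 0.06 m and y of S6_mid in the frame of pan_floor between -0.086 and 0.086 m and z of S6_mid in the frame of pan_floor between -0.006 and 0.045 m and x of S7_mid in the frame of pan_floor between -0.06 and 0.06 m and y of S7_mid in the frame of pan_floor between -0.086 and 0.086 m and z of S7_mid in the frame of pan_floor between -0.006 and 0.045 m and value of joint tip below 0.08 rad and value of joint lid above 0.3 rad), for 0.2 s.
5. the lid is shut with the dial still at the grey dot (x of L1_mid in the frame of tank_floor between -0.065 and 0.065 m and y of L1_mid in the frame of tank_floor between -0.075 and 0.075 m and z of L1_mid in the frame of tank_floor between -0.006 and 0.055 m and x of L2_mid in the frame of tank_floor between -0.065 and 0.065 m and y of L2_mid in the frame of tank_floor between -0.075 and 0.075 m and z of L2_mid in the frame of tank_floor between -0.006 and 0.055 m and x of L3_mid in the frame of tank_floor between -0.065 and 0.065 m and y of L3_mid in the frame of tank_floor between -0.075 and 0.075 m and z of L3_mid in the frame of tank_floor between -0.006 and 0.055 m and x of L4_mid in the frame of tank_floor between -0.065 and 0.065 m and y of L4_mid in the frame of tank_floor between -0.075 and 0.075 m and z of L4_mid in the frame of tank_floor between -0.006 and 0.055 m and value of joint lid below 0.06 rad and value of joint dial below 0.35 rad), for 0.2 s.
At the end, for the whole second after the job is handed in: All small bushes lie in the blue pan (within its walls), all large ones in the washer tank below its rim; sieve down (tip < 0.08 rad), lid shut (< 0.06 rad), dial past 1.1 rad (green dot at 1.25); bystanders within 30 mm of their starts (x of S1_mid in the frame of pan_floor between -0.06 and 0.06 m and y of S1_mid in the frame of pan_floor between -0.086 and 0.086 m and z of S1_mid in the frame of pan_floor between -0.006 and 0.045 m and x of S2_mid in the frame of pan_floor between -0.06 and 0.06 m and y of S2_mid in the frame of pan_floor between -0.086 and 0.086 m and z of S2_mid in the frame of pan_floor between -0.006 and 0.045 m and x of S3_mid in the frame of pan_floor between -0.06 and 0.06 m and y of S3_mid in the frame of pan_floor between -0.086 and 0.086 m and z of S3_mid in the frame of pan_floor between -0.006 and 0.045 m and x of S4_mid in the frame of pan_floor between -0.06 and 0.06 m and y of S4_mid in the frame of pan_floor between -0.086 and 0.086 m and z of S4_mid in the frame of pan_floor between -0.006 and 0.045 m and x of S5_mid in the frame of pan_floor between -0.06 and 0.06 m and y of S5_mid in the frame of pan_floor between -0.086 and 0.086 m and z of S5_mid in the frame of pan_floor between -0.006 and 0.045 m and x of S6_mid in the frame of pan_floor between -0.06 and 0.06 m and y of S6_mid in the frame of pan_floor between -0.086 and 0.086 m and z of S6_mid in the frame of pan_floor between -0.006 and 0.045 m and x of S7_mid in the frame of pan_floor between -0.06 and 0.06 m and y of S7_mid in the frame of pan_floor between -0.086 and 0.086 m and z of S7_mid in the frame of pan_floor between -0.006 and 0.045 m and x of L1_mid in the frame of tank_floor between -0.065 and 0.065 m and y of L1_mid in the frame of tank_floor between -0.075 and 0.075 m and z of L1_mid in the frame of tank_floor between -0.006 and 0.055 m and x of L2_mid in the frame of tank_floor between -0.065 and 0.065 m and y of L2_mid in the frame of tank_floor between -0.075 and 0.075 m and z of L2_mid in the frame of tank_floor between -0.006 and 0.055 m and x of L3_mid in the frame of tank_floor between -0.065 and 0.065 m and y of L3_mid in the frame of tank_floor between -0.075 and 0.075 m and z of L3_mid in the frame of tank_floor between -0.006 and 0.055 m and x of L4_mid in the frame of tank_floor between -0.065 and 0.065 m and y of L4_mid in the frame of tank_floor between -0.075 and 0.075 m and z of L4_mid in the frame of tank_floor between -0.006 and 0.055 m and value of joint tip below 0.08 rad and value of joint lid below 0.06 rad and value of joint dial above 1.1 rad); the robot touches nothing.
It fails at once if the spraycan is moved more than 30 mm (distance of spraycan_mid from where it was at the start of the episode above 0.03 m).
It fails at once if the oilbottle is moved more than 30 mm (distance of oilbottle_mid from where it was at the start of the episode above 0.03 m).
It fails at once if the greasejar is moved more than 30 mm (distance of greasejar_mid from where it was at the start of the episode above 0.03 m).
Of S4, S5, S6, S7, L2, L3, L4 only 5 to 7 are there at a start; the rules pass over those that are not, and their reading is None.
At some moment in a run one of S4, S5, S6, S7, L2, L3, L4 may be knocked a few centimetres aside while the robot is not near it.
Once in a run the grip may slacken for a moment while it holds something.
It also fails if it takes over 210 s, if anything falls off the work surface, if the arm or the gripper's body presses on something with over 40 N, if the wrist force passes 120 N, or if a joint passes its speed limit or range.

### The arm

A 6-joint arm with a two-finger parallel gripper is mounted at the origin on the work surface. World frame = base frame: x ahead of the robot, y to its left, z up, the work surface at z = 0. Lengths are in m, angles in rad, forces in N, time in s.
With the tool pointing down it reaches from about 0.275 to 0.725 m from the base axis. Payload 15.9 kg.
Tool frame: the origin (TCP) lies on the mounting face of the last link; the fingertips stand 173 mm ahead of it and the grasp point (between the pads) lies 155 mm ahead of it; z points along the fingers, y is the line along which they close (so a half turn about z gives the same grasp; the last joint's range is limited). The gripper opens to 85 mm and grips with 20 to 120 N. Pads are 22 mm wide; open, the fingers measure 114 mm over their backs; the gripper's body (76 mm by 85 mm) begins 54 mm behind the grasp point. The pads swing forward as they close: fully open they stand 13 mm farther back than shut.
Start: joints at [-1.156, 0.213, -0.034, 1.323, 0, 1.571], TCP at [0.201, -0.458, 0.405] pointing down, gripper open.
Joint ranges: [-2.98, 2.98], [-0.74, 1.72], [-1.14, 1.35], [-2.1, 2.04], [-1.57, 1.44], [-3.14, 3.14]. Speed limits (rad/s): [1.89, 1.89, 2.39, 2.57, 3.14, 3.14].

### API

Orientations are given as a unit quaternion [w, x, y, z].
In Python, from workcell import monitor, optics, close_job gives the robot as it stands.
- The arm moves only by the tool step_arm, never from a script. Its argument "moves" is a list of rows, each an object of numbers: "x", "y", "z": the shift along the tool's x, y, z normalised to -1 to 1, where 1 is 0.2 m; "wx", "wy", "wz": the turn, a rotation vector about the tool's x, y, z normalised to -1 to 1, where 1 is pi/4 rad. In form: [{"x": .., "y": .., "z": .., "wx": .., "wy": .., "wz": ..}, ...]. A call has 1 to 12 rows; each row is the pose to reach, as a shift and turn from the pose commanded when the call began, along the tool's axes at that moment; what a row does not reach only later rows make up. A row lasts 1/8 s, in which the tool goes at most 62.5 mm and 10.7 degrees, less where a joint would pass 70% of its speed; a pose out of reach is approached as far as the arm can. A call with a number of a shift or a turn outside -1 to 1 is refused whole. A call with a gripper value outside its range is refused whole. "hand" is the opening, from -1 (shut) to 1 (fully open), set as the call begins (left out, the last holds). The fingers move at their own pace and stop on an object; "force" is the grip in N (left out, the last holds). Time passes only in rows, so rows that repeat a pose let the fingers close. It gives the time, the measured TCP pose, the force, the opening and the grip force at its end, in the units of the state.
- monitor.read_state(): the state, without advancing time (a new reading comes with each control period).
- optics.capture(name): name is "scene" or "top" or "wrist"; returns a dict with "img" (420x560x3 uint8, red, green, blue), "z_map" (420x560 float32, m along the optical axis (not along the pixel's ray), 0 where there is no reading), "mtx" (3x3 intrinsics, pixels), "rvec" (rotation vector, rad) and "tvec" (3), from world to camera coordinates, as OpenCV has them. Camera axes: x right, y down, z forward; pixel columns grow to the right and rows downward; lengths in m; the calibration is good to about 2 mm. A picture is of the moment at which its call begins.
- close_job(): hands the job in; it is judged then, once.
The state is a dict: "t": time; "joints": joint angles; "dq": joint speeds; "effort": joint torques, N m; "eef_pos": TCP position; "tcp_rot": TCP orientation; "wrist_force": force on the tool from outside, world axes, zero at the start; "wrist_torque": the same for the moment, N m; "opening": opening from 0.0 (shut) to 1.0 (fully open); "gripper_force": force on a finger pad.
Only numpy, scipy, OpenCV 4.12 (cv2) and the standard library are available. Lean on these libraries where they do the work, as an engineer would, in place of code of your own. Each camera call takes 0.05 s, during which the arm holds its last target. There are 200 camera calls.

## Working session

There is one attempt and no reset: what is moved stays moved. The work goes in short steps, Python scripts to look and compute and a tool call to move; the robot and the scene stay as the last step left them, time stands still between calls to the robot, and variables do not carry over. Pictures are saved under pics/ and viewed, at most 14 in all, crops included, and the job is handed in when it is done.

Besides the shell and the picture viewer there is one more tool, called after ">>>" as a command line: name --argument value ..., lists and objects as JSON in quotes. step_arm: Moves the arm, as the interface text tells. Scaled input: -1 to 1 covers 0.2 m each way for a shift and pi/4 rad each way for a turn. Its arguments: {"type":"object","properties":{"moves":{"type":"array","items":{"type":"object","properties":{"x":{"type":"number"},"y":{"type":"number"},"z":{"type":"number"},"wx":{"type":"number"},"wy":{"type":"number"},"wz":{"type":"number"}}}},"hand":{"type":"number"},"force":{"type":"number"}},"required":["moves"]}

```bash
mkdir -p pics; ls; cat > h.py <<'E'
import numpy as np, cv2
from workcell import monitor, optics
def cap(n, save=None):
    c=optics.capture(n); c['R']=cv2.Rodrigues(np.array(c['rvec'],float))[0]; c['t']=np.array(c['tvec'],float).reshape(3)
    c['K']=np.array(c['mtx'],float)
    if save: cv2.imwrite('pics/'+save+'.png', c['img'][:,:,::-1])
    return c
def cloud(c):
    z=c['z_map']; h,w=z.shape; u,v=np.meshgrid(np.arange(w),np.arange(h)); K=c['K']
    P=np.stack([(u-K[0,2])/K[0,0]*z,(v-K[1,2])/K[1,1]*z,z],-1)
    return (P-c['t'])@c['R']
def ray(c,u,v,h):
    K=c['K']; d=c['R'].T@np.array([(u-K[0,2])/K[0,0],(v-K[1,2])/K[1,1],1]); o=-c['R'].T@c['t']
    return o+d*(h-o[2])/d[2]
def proj(c,p):
    q=c['R']@np.array(p)+c['t']; q=c['K']@q; return q[:2]/q[2]
E
python3 - <<'E'
from h import *
print(monitor.read_state())
for n in('scene','top','wrist'):
    c=cap(n,n+'0'); np.savez('/tmp/'+n+'0.npz',**{k:c[k] for k in('img','z_map','R','t','K')}); print(n,-c['R'].T@c['t'],c['K'][0,0])
E
```

```text
pics
{'t': 0.0, 'joints': array([-1.15601243e+00,  2.13322495e-01, -3.50173500e-02,  1.32351973e+00,
        9.05234335e-06,  1.57079569e+00]), 'dq': array([ 0.000351  , -0.0003451 ,  0.00044566,  0.00183   , -0.00185257,
        0.00131895]), 'effort': array([ 2.37118977e-03, -6.86151195e+01,  4.87128174e+01,  1.74650049e-02,
       -3.40010320e-05, -8.34857542e-05]), 'eef_pos': array([ 0.20143868, -0.45746816,  0.40424946]), 'tcp_rot': array([-5.21165076e-04,  9.78571059e-01,  2.05908719e-01, -1.05036752e-04]), 'wrist_force': array([ 1.23441454, -0.69616652,  0.67220697]), 'wrist_torque': array([ 0.04081951,  0.00313356, -0.01729197]), 'gripper_force': 0.0, 'opening': 0.998707906298129}
scene [ 1.15487949 -0.46355958  0.89529306] 463.2942712791018
top [0.43452149 0.02045153 1.30033723] 428.65283297833906
wrist [ 0.26345373 -0.42932482  0.37424254] 332.70370026400934
```

View pics/top0.png

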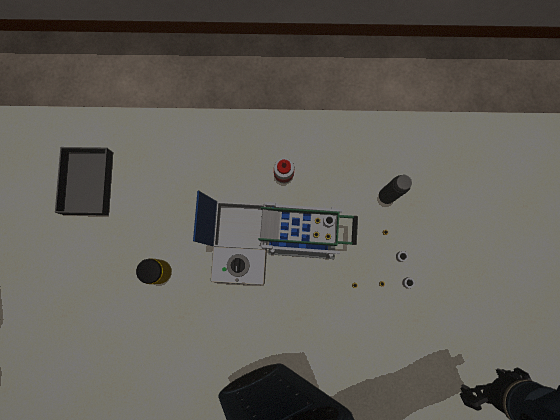

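View pics/scene0.png

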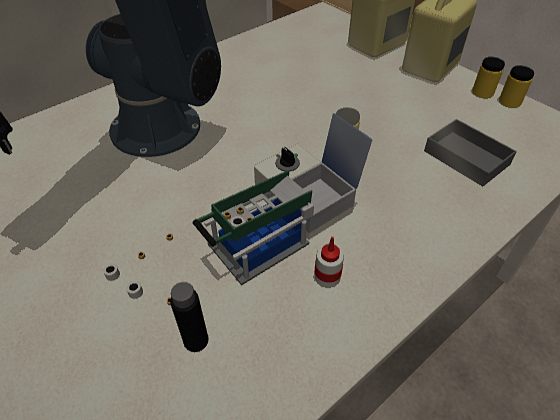

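The top view shows the washer on the left (lid at 205,218, dial at 238,265) and the sieve in the centre with its handle at 348,230. On the bench are large bushes at (401,257) and (408,283), and small ones at (385,232), (354,285) and (381,284). The scene view agrees.

```bash
python3 - <<'E'
from h import *
c=dict(np.load('/tmp/top0.npz')); P=cloud(c)
hsv=cv2.cvtColor(c['img'],cv2.COLOR_RGB2HSV)
def blobs(name,m,amin=4):
    n,l,s,ce=cv2.connectedComponentsWithStats(m.astype(np.uint8))
    for i in range(1,n):
        if s[i,4]>=amin:
            q=P[l==i]; print(name,s[i,4],ce[i].round(1),np.median(q,0).round(4),q[:,2].max().round(3))
reg=np.zeros(hsv.shape[:2],bool); reg[140:320,120:440]=1
H,S,V=[hsv[...,i] for i in range(3)]
blobs('brass',reg&(H>10)&(H<28)&(S>130)&(V>60),3)
z=P[...,2]
blobs('objs',reg&(z>0.006)&(np.arange(560)[None]>340),4)
g=reg&(H>55)&(H<90)&(S>90)&(V>30)
blobs('green',g,8)
pts=np.argwhere(g&(np.arange(560)[None]>255)); q=P[pts[:,0],pts[:,1]]
b=reg&(V<60)&(S<90); blobs('black',b,8)
cv2.imwrite('pics/crop.png',cv2.resize(c['img'][170:310,180:360,::-1],None,fx=4.2,fy=4.2,interpolation=cv2.INTER_CUBIC))
E
```

```text
brass 15 [316.9 220.2] [ 0.596  -0.0775  0.1304] 0.135
brass 13 [384.6 232.2] [ 0.577  -0.2931  0.0084] 0.013
brass 13 [315.8 234.2] [ 0.557  -0.0744  0.1324] 0.136
brass 18 [327.6 236.1] [ 0.5521 -0.106   0.1332] 0.138
brass 16 [159.3 263.8] [0.4719 0.3584 0.0969] 0.103
brass 14 [159.5 277.4] [0.4333 0.3551 0.0978] 0.101
brass 11 [381.6 283.2] [ 0.4259 -0.2788  0.01  ] 0.012
brass 13 [354.4 284.8] [ 0.4217 -0.1992  0.0088] 0.013
objs 588 [395.2 188.6] [ 0.6841 -0.2906  0.1593] 1.3
objs 208 [352.  229.2] [ 0.5705 -0.1742  0.1457] 1.3
objs 16 [385.2 231.8] [ 0.5789 -0.2948  0.0086] 0.014
objs 105 [401.9 255.8] [ 0.5064 -0.3399  0.022 ] 0.031
objs 108 [408.7 282.2] [ 0.4299 -0.3578  0.0227] 0.029
objs 24 [381.8 283.3] [ 0.4258 -0.2815  0.0089] 0.013
objs 20 [354.8 284.8] [ 0.419  -0.2011  0.0094] 0.013
green 226 [318.3 223.1] [ 0.6063 -0.0955  0.1522] 1.3
green 47 [278.7 240. ] [0.5379 0.029  0.1483] 0.156
green 13 [223.5 268.8] [0.4594 0.1804 0.0856] 0.089
black 33 [283.5 176.5] [0.7305 0.0147 0.071 ] 0.085
black 419 [391.3 191.7] [ 0.6787 -0.2848  0.1186] 1.3
black 280 [206.1 211.8] 
[... 590 characters left out ...]
2204 0.1351] 0.15
black 9 [213. 241.] [0.5373 0.2126 0.0941] 0.098
black 15 [269.2 241.2] [0.5381 0.0572 0.1108] 0.143
black 29 [330.1 246.9] [ 0.5284 -0.124   0.0084] 0.155
black 10 [264.9 249.1] [0.5195 0.0658 0.0799] 0.096
black 222 [300.  252.9] [ 0.5123 -0.0369  0.0075] 1.3
black 18 [397.3 256.9] [ 0.5037 -0.3285  0.0091] 0.019
black 30 [402.7 255.7] [ 0.5064 -0.3423  0.0223] 0.026
black 11 [265. 261.] [0.4845 0.0662 0.0594] 0.081
black 464 [147.9 270.7] [0.4507 0.3839 0.1175] 1.3
black 165 [237.4 264.9] [0.4707 0.1389 0.1019] 1.3
black 11 [264. 277.] [0.4387 0.0682 0.06  ] 0.083
black 15 [403.7 282.9] [ 0.4267 -0.3462  0.0111] 0.02
black 31 [409.5 282.3] [ 0.43   -0.3594  0.0232] 0.028
```

View pics/crop.png

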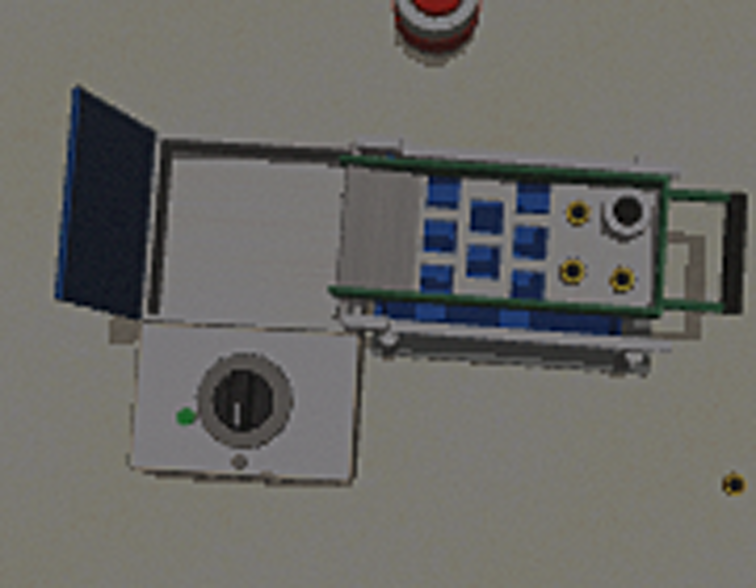

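The crop shows L1 and three small bushes on the landing at the right end of the sieve. There are 8 holes, with the black handle bar on the far right. The dial pointer is at the grey dot and the lid is open.

```bash
python3 - <<'E'
from h import *
c=dict(np.load('/tmp/top0.npz')); P=cloud(c)
for n,u,v,h in [('Sa',384.6,232.2,.008),('Sb',381.7,283.2,.008),('Sc',354.5,284.8,.008),('La',401.9,255.8,.022),('Lb',408.7,282.2,.022),('dial',180+242/4.2-.5,170+400/4.2-.5,.125),('handle',180+735/4.2-.5,170+251/4.2-.5,.153),('hA',180+735/4.2-.5,170+192/4.2-.5,.153),('hB',180+735/4.2-.5,170+312/4.2-.5,.153)]:
    print(n,ray(c,u,v,h).round(4))
print('handle cloud',[P[y,x].round(3).tolist() for y,x in [(222,355),(226,355),(230,354),(234,355),(238,355)]])
# wall corners from crop (px) at wall-top height ~.16
for n,a,b,h in [('far back',668,177,.164),('far front',345,160,.155),('near back',660,315,.164),('near front',335,290,.155)]:
    print(n,ray(c,180+a/4.2-.5,170+b/4.2-.5,h).round(4))
for n,a,b,h in [('tank fl',160,148,.085),('tank nl',150,318,.085),('ledge nl',130,465,.06),('ledge nr',350,482,.06),('L1',625,212,.15),('s',578,212,.135),('s',572,270,.135),('s',622,278,.135)]:
    print(n,ray(c,180+a/4.2-.5,170+b/4.2-.5,h).round(4), P[int(170+b/4.2),int(180+a/4.2)].round(3))
E
```

```text
Sa [ 0.5785 -0.2929  0.008 ]
Sb [ 0.4253 -0.2812  0.008 ]
Sc [ 0.4195 -0.2     0.008 ]
La [ 0.507  -0.3396  0.022 ]
Lb [ 0.4294 -0.3578  0.022 ]
dial [0.4707 0.1397 0.125 ]
handle [ 0.5692 -0.1767  0.153 ]
hA [ 0.6075 -0.1771  0.153 ]
hB [ 0.53   -0.1764  0.153 ]
handle cloud [[0.59, -0.179, 0.148], [0.579, -0.179, 0.146], [0.568, -0.176, 0.15], [0.557, -0.179, 0.146], [0.546, -0.179, 0.149]]
far back [ 0.6149 -0.1325  0.164 ]
far front [0.6245 0.0745 0.155 ]
near back [ 0.5265 -0.127   0.164 ]
near front [0.5404 0.0792 0.155 ]
tank fl [0.6427 0.2046 0.085 ] [0.642 0.204 0.083]
tank nl [0.5262 0.2074 0.085 ] [0.527 0.208 0.086]
ledge nl [0.4275 0.2214 0.06  ] [ 0.428  0.233 -0.   ]
ledge nr [0.4181 0.0712 0.06  ] [ 0.418  0.073 -0.002]
L1 [ 0.5939 -0.1065  0.15  ] [ 0.594 -0.106  0.149]
s [ 0.5955 -0.0775  0.135 ] [ 0.596 -0.078  0.13 ]
s [ 0.5574 -0.0736  0.135 ] [ 0.557 -0.075  0.129]
s [ 0.5526 -0.1062  0.135 ] [ 0.552 -0.107  0.135]
```

>>> step_arm --moves '[{"x": 0.3,"y": -0.22,"z": 0.1,"wz": 0.2},{"x": 0.6,"y": -0.44,"z": 0.3,"wz": 0.4},{"x": 0.9,"y": -0.66,"z": 0.5,"wz": 0.6},{"x": 1,"y": -0.74,"z": 0.5,"wz": 0.6},{"x": 1,"y": -0.74,"z": 0.5,"wz": 0.6}]' --hand 0.0 --force 30

```text
invalid input at $.moves[0]: expected keys x, y, z, wx, wy, wz
```

```bash
cat >> h.py <<'E'
from scipy.spatial.transform import Rotation as Rn
def frame():
    s=monitor.read_state(); q=s['tcp_rot']; return np.array(s['eef_pos']),Rn.from_quat([q[1],q[2],q[3],q[0]]).as_matrix(),s
def to(p,yaw=None):  # normalised shift to bring TCP to world p, pointing down; yaw = world angle of tool y (mod pi)
    e,R,s=frame(); d=R.T@(np.array(p)-e)/0.2
    out=d.round(3)
    a=np.arctan2(R[1,1],R[0,1]); t='' 
    if yaw is not None:
        x=(a-yaw+np.pi/2)%np.pi-np.pi/2; t=round(x/(np.pi/4),3)
    print('to',p,'->',out,'wz',t, 'tilt',np.degrees(np.arccos(-R[2,2])).round(2))
E
python3 - <<'E'
from h import *
c=dict(np.load('/tmp/top0.npz'))
for n,a,b,h in [('h',532,196,.122),('h',530,242,.122),('h',527,283,.122),('h',487,217,.12),('h',483,262,.12),('h',444,193,.118),('h',441,236,.118),('h',437,277,.118),('rampend',338,225,.135)]:
    print(n,ray(c,180+a/4.2-.5,170+b/4.2-.5,h).round(4))
to((.4195,-.2,.18),-1.63)
E
```

```text
h [ 0.6076 -0.0481  0.122 ]
h [ 0.5769 -0.047   0.122 ]
h [ 0.5498 -0.0451  0.122 ]
h [ 0.5934 -0.0185  0.12  ]
h [ 0.5635 -0.0162  0.12  ]
h [0.6094 0.0101 0.118 ]
h [0.5806 0.0117 0.118 ]
h [0.5533 0.014  0.118 ]
rampend [0.5848 0.0792 0.135 ]
to (0.4195, -0.2, 0.18) -> [ 1.517 -0.738  1.122] wz 0.604 tilt 0.05
```

>>> step_arm --moves '[{"x": 0.3,"y": -0.22,"z": 0.1,"wx": 0,"wy": 0,"wz": 0.2},{"x": 0.6,"y": -0.44,"z": 0.3,"wx": 0,"wy": 0,"wz": 0.4},{"x": 0.9,"y": -0.66,"z": 0.5,"wx": 0,"wy": 0,"wz": 0.6},{"x": 1,"y": -0.74,"z": 0.5,"wx": 0,"wy": 0,"wz": 0.6},{"x": 1,"y": -0.74,"z": 0.5,"wx": 0,"wy": 0,"wz": 0.6}]' --hand 0.0 --force 30

```text
t: 0.78
eef_pos: [0.3253, -0.2389, 0.3035]
tcp_rot: [-0.001, 1.0, -0.027, -0.001]
wrist_force: [0.3, -0.4, -0.4]
opening: 0.503
gripper_force: 0.0
```

```bash
python3 - <<'E'
from h import *
e,R,s=frame(); print(s['t'],e,s['wrist_force'],s['opening'])
c=cap('wrist','w1')
print(proj(c,(.4195,-.2,.008)),proj(c,(.5767,-.047,.122)))
to((.4195,-.2,.18),-1.63)
E
```

```text
0.775 [ 0.32534083 -0.23889116  0.30354398] [ 0.25867284 -0.36655144 -0.38001935] 0.5034368953623923
[219.96347997  86.81041086] [-409.6682888  -484.24530878]
to (0.4195, -0.2, 0.18) -> [ 0.459 -0.216  0.616] wz 0.007 tilt 0.13
```

View pics/w1.png

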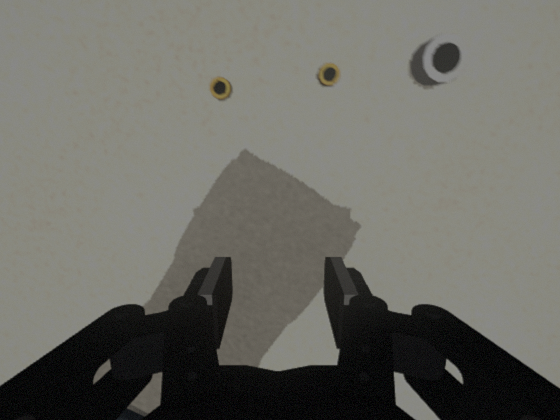

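The wrist view shows small bushes at (220,88) and (329,74), and a large one at (442,60). The first matches the prediction.

>>> step_arm --moves '[{"x": 0.28,"y": -0.13,"z": 0.2,"wx": 0,"wy": 0,"wz": 0},{"x": 0.459,"y": -0.216,"z": 0.4,"wx": 0,"wy": 0,"wz": 0},{"x": 0.459,"y": -0.216,"z": 0.55,"wx": 0,"wy": 0,"wz": 0},{"x": 0.459,"y": -0.216,"z": 0.62,"wx": 0,"wy": 0,"wz": 0},{"x": 0.459,"y": -0.216,"z": 0.62,"wx": 0,"wy": 0,"wz": 0}]' --hand 0.0 --force 30

```text
t: 1.45
eef_pos: [0.4184, -0.2039, 0.1806]
tcp_rot: [-0.0, 1.0, -0.029, -0.001]
wrist_force: [0.0, -0.7, 1.0]
opening: 0.499
gripper_force: 0.0
```

>>> step_arm --moves '[{"x": 0,"y": 0,"z": 0,"wx": 0,"wy": 0,"wz": 0},{"x": 0,"y": 0,"z": 0,"wx": 0,"wy": 0,"wz": 0},{"x": 0,"y": 0,"z": 0,"wx": 0,"wy": 0,"wz": 0},{"x": 0,"y": 0,"z": 0,"wx": 0,"wy": 0,"wz": 0}]' --hand -1 --force 30

```text
t: 1.95
eef_pos: [0.4193, -0.2041, 0.1819]
tcp_rot: [0.001, 1.0, -0.028, 0.001]
wrist_force: [-1.2, -1.0, 8.4]
opening: 0.139
gripper_force: 29.3
```

>>> step_arm --moves '[{"x": 0,"y": 0,"z": -0.15,"wx": 0,"wy": 0,"wz": 0},{"x": 0,"y": 0,"z": -0.4,"wx": 0,"wy": 0,"wz": 0}]'

```text
t: 2.2
eef_pos: [0.4183, -0.2035, 0.2614]
tcp_rot: [-0.0, 1.0, -0.028, -0.001]
wrist_force: [0.9, -0.2, 0.3]
opening: -0.002
gripper_force: 0.0
```

```bash
python3 - <<'E'
from h import *
e,R,s=frame(); print(s['t'],e,s['wrist_force'],s['opening'],s['gripper_force'])
c=cap('wrist','w2')
E
```

```text
2.2 [ 0.4183117  -0.20345229  0.26141185] [ 0.85326481 -0.19440177  0.30311693] -0.002330851178634163 0.0
```

View pics/w2.png

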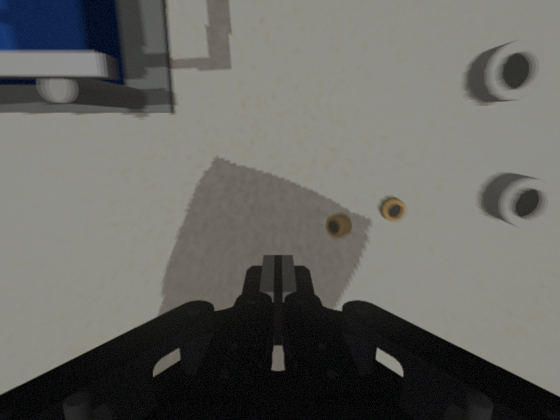

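The grasp missed: the small bush now lies at (339,225), and the second is at (393,209). The large ones are at (514,70) and (522,200). The fingertips were too high, so I'll re-measure.

```bash
cat >> h.py <<'E'
def brass(c,h=.007,amin=60):
    hsv=cv2.cvtColor(c['img'],cv2.COLOR_RGB2HSV); H,S,V=[hsv[...,i] for i in range(3)]
    m=((H>8)&(H<28)&(S>110)&(V>40)).astype(np.uint8); m=cv2.morphologyEx(m,cv2.MORPH_CLOSE,np.ones((9,9)))
    n,l,st,ce=cv2.connectedComponentsWithStats(m); P=cloud(c); r=[]
    for i in range(1,n):
        if st[i,4]>=amin:
            q=P[l==i]; print('brass',st[i,2:5],ce[i].round(0),ray(c,*ce[i],h).round(4),'ztop',np.percentile(q[:,2],90).round(3))
E
python3 - <<'E'
from h import *
c=cap('wrist'); brass(c)
for u,v in [(514,70),(522,200)]: print(ray(c,u,v,.022))
to((.42,-.2,.175),-1.63)
E
```

```text
brass [ 21  20 201] [386. 209.] [ 0.4237 -0.2829  0.007 ] ztop 0.012
brass [ 20  20 158] [341. 223.] [ 0.4153 -0.2505  0.007 ] ztop 0.011
[ 0.51078743 -0.35270737  0.022     ]
[ 0.42928728 -0.36867098  0.022     ]
to (0.42, -0.2, 0.175) -> [-0.006 -0.023  0.454] wz 0.003 tilt 0.44
```

>>> step_arm --moves '[{"x": 0,"y": 0.1,"z": 0,"wx": 0,"wy": 0,"wz": 0.23},{"x": -0.01,"y": 0.22,"z": 0,"wx": 0,"wy": 0,"wz": 0.46},{"x": -0.015,"y": 0.23,"z": 0.1,"wx": 0,"wy": 0,"wz": 0.69},{"x": -0.015,"y": 0.23,"z": 0.2,"wx": 0,"wy": 0,"wz": 0.92},{"x": -0.015,"y": 0.23,"z": 0.2,"wx": 0,"wy": 0,"wz": 0.92},{"x": -0.015,"y": 0.23,"z": 0.2,"wx": 0,"wy": 0,"wz": 0.92}]' --hand -0.2

```text
t: 3.05
eef_pos: [0.3676, -0.304, 0.221]
tcp_rot: [-0.022, 0.938, -0.345, 0.008]
wrist_force: [-0.1, 0.3, 0.1]
opening: 0.398
gripper_force: 0.0
```

```bash
python3 - <<'E'
from h import *
c=cap('wrist'); brass(c)
to((.4153,-.2505,.175),.785)
c=cap('top'); brass(c,amin=3)
E
```

```text
brass [ 27  27 334] [202. 193.] [ 0.4232 -0.2818  0.007 ] ztop 0.012
brass [ 27  25 330] [178. 235.] [ 0.4139 -0.2528  0.007 ] ztop 0.011
to (0.4153, -0.2505, 0.175) -> [ 0.009 -0.345  0.247] wz 0.105 tilt 2.68
brass [4 1 4] [12. 19.] [1.2593 0.9038 0.007 ] ztop -0.649
brass [12  1 12] [84. 20.] [1.2593 0.6697 0.007 ] ztop -0.648
brass [13  1 13] [158.  21.] [1.2592 0.4306 0.007 ] ztop -0.647
brass [15  1 15] [233.  22.] [1.2593 0.1867 0.007 ] ztop -0.643
brass [18  1 18] [304.  23.] [ 1.2592 -0.0458  0.007 ] ztop -0.646
brass [19  1 19] [377.  24.] [ 1.2592 -0.2816  0.007 ] ztop -0.643
brass [13  1 13] [449.  25.] [ 1.2591 -0.5157  0.007 ] ztop -0.646
brass [17  1 17] [523.  26.] [ 1.2591 -0.7564  0.007 ] ztop -0.647
brass [4 1 4] [ 2. 30.] [1.2204 0.9356 0.007 ] ztop -0.736
brass [16  1 16] [66. 31.] [1.22  0.725 0.007] ztop -0.739
brass [16  1 16] [140.  32.] [1.22   0.4885 0.007 ] ztop -0.744
brass [15  1 15] [283.  34.] [1.2198 0.0236 0.007 ] ztop -0.746
brass [13  1 13] [356.  35.] [ 1.2198 -0.2129  0.007 ] ztop -0.743
brass [17  1 17] [430.  36.] [ 1.2198 -0.4526  0.007 ] ztop -0.74
brass [16  1 16] [502.  37.] [ 1.2197 -0.6842  0.007 ] ztop -0.745
brass [ 18  21 110] [320. 231.] [ 0.5782 -0.0979  0.007 ] ztop 0.134
brass [ 5  5 21] [385. 232.] [ 0.5788 -0.2937  0.007 ] ztop 0.013
brass [ 19  25 233] [163. 272.] [0.4501 0.3724 0.007 ] ztop 0.099
brass [15  9 57] [376. 285.] [ 0.4202 -0.2658  0.007 ] ztop 0.012
```

```bash
python3 - <<'E'
from h import *
e,R,s=frame(); print(s['t'],e,s['joints'].round(3),s['dq'].round(3),s['wrist_force']); to((.4146,-.2515,.175),.785)
E
```

```text
3.15 [ 0.36816849 -0.30349696  0.22115086] [-0.703  0.285 -0.428  0.858  0.047  3.141] [ 0.011  0.001 -0.    -0.002  0.003  0.   ] [-0.51856835  0.42369901  0.29162929]
to (0.4146, -0.2515, 0.175) -> [ 0.009 -0.337  0.247] wz 0.106 tilt 2.69
```

>>> step_arm --moves '[{"x": 0,"y": 0,"z": -0.1,"wx": 0,"wy": 0,"wz": -0.22},{"x": 0,"y": 0,"z": -0.2,"wx": 0,"wy": 0,"wz": -0.44},{"x": 0,"y": 0,"z": -0.2,"wx": 0,"wy": 0,"wz": -0.66},{"x": 0,"y": 0,"z": -0.2,"wx": 0,"wy": 0,"wz": -0.88},{"x": 0,"y": 0,"z": -0.2,"wx": 0,"wy": 0,"wz": -1}]'

```text
t: 3.78
eef_pos: [0.3673, -0.3045, 0.2611]
tcp_rot: [-0.017, 0.999, 0.044, 0.016]
wrist_force: [-0.2, 0.5, 0.0]
opening: 0.401
gripper_force: 0.0
```

>>> step_arm --moves '[{"x": 0,"y": 0,"z": 0,"wx": 0,"wy": 0,"wz": -0.22},{"x": 0,"y": 0,"z": 0,"wx": 0,"wy": 0,"wz": -0.44},{"x": 0,"y": 0,"z": 0,"wx": 0,"wy": 0,"wz": -0.66},{"x": 0,"y": 0,"z": 0,"wx": 0,"wy": 0,"wz": -0.88},{"x": 0,"y": 0,"z": 0,"wx": 0,"wy": 0,"wz": -1}]'

```text
t: 4.4
eef_pos: [0.3673, -0.3045, 0.261]
tcp_rot: [-0.01, 0.906, 0.423, 0.021]
wrist_force: [-0.1, -0.2, -0.8]
opening: 0.4
gripper_force: 0.0
```

>>> step_arm --moves '[{"x": 0,"y": 0,"z": 0,"wx": 0,"wy": 0,"wz": -0.22},{"x": 0,"y": 0,"z": 0,"wx": 0,"wy": 0,"wz": -0.44},{"x": 0,"y": 0,"z": 0,"wx": 0,"wy": 0,"wz": -0.66},{"x": 0,"y": 0,"z": 0,"wx": 0,"wy": 0,"wz": -0.88},{"x": 0,"y": 0,"z": 0,"wx": 0,"wy": 0,"wz": -1},{"x": 0,"y": 0,"z": 0,"wx": 0,"wy": 0,"wz": -1}]'

```text
t: 5.15
eef_pos: [0.3672, -0.3046, 0.2609]
tcp_rot: [-0.001, 0.677, 0.736, 0.024]
wrist_force: [-0.3, -0.1, -0.3]
opening: 0.401
gripper_force: 0.0
```

```bash
python3 - <<'E'
from h import *
e,R,s=frame(); print(s['t'],e,s['joints'].round(3),s['dq'].round(3),s['wrist_force']); to((.4146,-.2515,.175),.26)
c=cap('wrist'); brass(c)
E
```

```text
5.15 [ 0.36715752 -0.30462508  0.26092144] [-0.707  0.245 -0.369  0.958  0.047  0.781] [-0.005  0.002 -0.    -0.003 -0.001  0.058] [-0.33117984 -0.07622318 -0.32203952]
to (0.4146, -0.2515, 0.175) -> [0.23  0.244 0.446] wz -0.226 tilt 2.7
brass [ 22  21 232] [341. 167.] [ 0.414 -0.253  0.007] ztop 0.012
brass [ 21  22 219] [350. 209.] [ 0.4241 -0.2821  0.007 ] ztop 0.012
brass [ 21  22 293] [550. 242.] [ 0.5755 -0.2952  0.007 ] ztop 0.012
```

```bash
cat >> h.py <<'E'
def to(p,yaw):
    e,R,s=frame(); d=R.T@(np.array(p)-e)/0.2
    a=np.arctan2(R[1,1],R[0,1]); yaw=a+((yaw-a+np.pi/2)%np.pi-np.pi/2)
    y=np.array([np.cos(yaw),np.sin(yaw),0]); z=np.array([0,0,-1.]); D=np.stack([np.cross(y,z),y,z],1)
    w=Rn.from_matrix(R.T@D).as_rotvec()/(np.pi/4)
    print('to',p,'->',d.round(3),'w',w.round(3),'up axis',(R.T@[0,0,1]).round(3),'t',round(s['t'],2))
E
python3 -c "
from h import *
to((.4143,-.252,.175),.26); to((.4143,-.252,.22),.26)"
```

```text
to (0.4143, -0.252, 0.175) -> [0.229 0.243 0.445] w [ 0.045 -0.04  -0.228] up axis [ 0.034  0.032 -0.999] t 5.2
to (0.4143, -0.252, 0.22) -> [0.236 0.25  0.221] w [ 0.045 -0.04  -0.228] up axis [ 0.034  0.032 -0.999] t 5.2
```

Now descend to the bush and close.

>>> step_arm --moves '[{"x": 0.12,"y": 0.125,"z": 0.1,"wx": 0.045,"wy": -0.04,"wz": -0.228},{"x": 0.236,"y": 0.25,"z": 0.2,"wx": 0.045,"wy": -0.04,"wz": -0.228},{"x": 0.236,"y": 0.25,"z": 0.22,"wx": 0.045,"wy": -0.04,"wz": -0.228},{"x": 0.229,"y": 0.243,"z": 0.44,"wx": 0.045,"wy": -0.04,"wz": -0.228},{"x": 0.229,"y": 0.243,"z": 0.445,"wx": 0.045,"wy": -0.04,"wz": -0.228},{"x": 0.229,"y": 0.243,"z": 0.445,"wx": 0.045,"wy": -0.04,"wz": -0.228}]' --hand -0.2

```text
t: 5.95
eef_pos: [0.4136, -0.2525, 0.1749]
tcp_rot: [-0.0, 0.61, 0.793, -0.0]
wrist_force: [-1.6, -0.2, 0.4]
opening: 0.397
gripper_force: 0.0
```

>>> step_arm --moves '[{"x": 0,"y": 0,"z": 0,"wx": 0,"wy": 0,"wz": 0},{"x": 0,"y": 0,"z": 0,"wx": 0,"wy": 0,"wz": 0},{"x": 0,"y": 0,"z": 0,"wx": 0,"wy": 0,"wz": 0}]' --hand -1 --force 30

```text
t: 6.32
eef_pos: [0.4137, -0.2525, 0.1752]
tcp_rot: [0.0, 0.609, 0.793, -0.0]
wrist_force: [-2.1, -0.5, 6.6]
opening: 0.165
gripper_force: 29.3
```

>>> step_arm --moves '[{"x": 0,"y": 0,"z": -0.1,"wx": 0,"wy": 0,"wz": 0},{"x": 0,"y": 0,"z": -0.35,"wx": 0,"wy": 0,"wz": 0},{"x": 0,"y": 0,"z": -0.65,"wx": 0,"wy": 0,"wz": 0},{"x": 0,"y": 0,"z": -0.9,"wx": 0,"wy": 0,"wz": 0},{"x": 0,"y": 0,"z": -0.95,"wx": 0,"wy": 0,"wz": 0}]'

```text
t: 6.95
eef_pos: [0.4142, -0.2526, 0.3681]
tcp_rot: [0.002, 0.609, 0.793, 0.0]
wrist_force: [-0.5, -0.1, -0.7]
opening: 0.163
gripper_force: 29.3
```

```bash
python3 -c "
from h import *
print(frame()[2]['opening'],frame()[2]['gripper_force'])
c=cap('wrist'); brass(c)
for x,y in((.5767,-.047),(.579,-.018)): to((x,y,.34),1.51)"
```

```text
0.16277492760369439 29.32545304298401
brass [ 14  14 154] [278. 219.] [ 0.4236 -0.2824  0.007 ] ztop 0.012
brass [ 31  37 609] [278. 278.] [ 0.4406 -0.3474  0.007 ] ztop 0.204
brass [ 14  14 133] [414. 267.] [ 0.5801 -0.2962  0.007 ] ztop 0.012
to (0.5767, -0.047, 0.34) -> [0.784 1.05  0.137] w [ 1.000e-03  5.000e-03 -1.591e+00] up axis [-0.003  0.003 -1.   ] t 7.0
to (0.579, -0.018, 0.34) -> [0.921 1.099 0.137] w [ 1.000e-03  5.000e-03 -1.591e+00] up axis [-0.003  0.003 -1.   ] t 7.0
```

>>> step_arm --moves '[{"x": 0.19,"y": 0.25,"z": 0,"wx": 0,"wy": 0,"wz": 0},{"x": 0.39,"y": 0.5,"z": 0,"wx": 0,"wy": 0,"wz": 0},{"x": 0.59,"y": 0.75,"z": 0,"wx": 0,"wy": 0,"wz": 0},{"x": 0.784,"y": 1.0,"z": 0,"wx": 0,"wy": 0,"wz": 0},{"x": 0.784,"y": 1.0,"z": 0,"wx": 0,"wy": 0,"wz": 0},{"x": 0.784,"y": 1.0,"z": 0,"wx": 0,"wy": 0,"wz": 0}]'

```text
t: 7.75
eef_pos: [0.5663, -0.0491, 0.3633]
tcp_rot: [-0.001, 0.609, 0.793, -0.001]
wrist_force: [-1.1, -0.6, 1.2]
opening: 0.158
gripper_force: 29.5
```

```bash
python3 -c "
from h import *
print(frame()[0],frame()[2]['opening'])
to((.5767,-.047,.306),.2)"
```

```text
[ 0.56627691 -0.04908635  0.36330595] 0.15814730405348865
to (0.5767, -0.047, 0.306) -> [-0.004  0.054  0.286] w [-0.003 -0.001  0.079] up axis [ 0.001 -0.002 -1.   ] t 7.75
```

>>> step_arm --moves '[{"x": -0.004,"y": 0.054,"z": 0.0,"wx": 0,"wy": 0,"wz": 0.079},{"x": -0.004,"y": 0.054,"z": 0.15,"wx": 0,"wy": 0,"wz": 0.079},{"x": -0.004,"y": 0.054,"z": 0.286,"wx": 0,"wy": 0,"wz": 0.079},{"x": -0.004,"y": 0.054,"z": 0.286,"wx": 0,"wy": 0,"wz": 0.079},{"x": -0.004,"y": 0.054,"z": 0.286,"wx": 0,"wy": 0,"wz": 0.079}]'

```text
t: 8.38
eef_pos: [0.577, -0.048, 0.3085]
tcp_rot: [0.0, 0.634, 0.773, 0.0]
wrist_force: [0.6, 0.4, 0.6]
opening: 0.157
gripper_force: 29.6
```

>>> step_arm --moves '[{"x": 0,"y": 0,"z": 0,"wx": 0,"wy": 0,"wz": 0},{"x": 0,"y": 0,"z": 0,"wx": 0,"wy": 0,"wz": 0},{"x": 0,"y": 0,"z": -0.15,"wx": 0,"wy": 0,"wz": 0},{"x": 0,"y": 0,"z": -0.32,"wx": 0,"wy": 0,"wz": 0},{"x": -0.1,"y": -0.25,"z": -0.32,"wx": 0,"wy": 0,"wz": 0},{"x": -0.2,"y": -0.5,"z": -0.32,"wx": 0,"wy": 0,"wz": 0},{"x": -0.3,"y": -0.75,"z": -0.32,"wx": 0,"wy": 0,"wz": 0},{"x": -0.5,"y": -0.95,"z": -0.32,"wx": 0,"wy": 0,"wz": 0},{"x": -0.5,"y": -0.95,"z": -0.32,"wx": 0,"wy": 0,"wz": 0},{"x": -0.5,"y": -0.95,"z": -0.32,"wx": 0,"wy": 0,"wz": 0}]' --hand -0.35

```text
t: 9.62
eef_pos: [0.4108, -0.1828, 0.3719]
tcp_rot: [0.0, 0.634, 0.774, 0.0]
wrist_force: [-0.0, -0.1, -0.1]
opening: 0.325
gripper_force: 0.0
```

```bash
python3 - <<'E'
from h import *
print(frame()[0],frame()[2]['opening'],frame()[2]['joints'].round(2))
c=cap('wrist'); brass(c)
c=cap('top'); 
cv2.imwrite('pics/top2.png',cv2.resize(c['img'][190:300,260:430,::-1],None,fx=4.4,fy=4.4,interpolation=cv2.INTER_CUBIC))
to((.4238,-.2822,.175),.26)
E
```

```text
[ 0.41083902 -0.18280959  0.37189528] 0.3248312426351262 [-0.42  0.12 -0.23  1.22  0.    0.95]
brass [ 17  18 240] [490.  86.] [ 0.5868 -0.0446  0.007 ] ztop 0.024
brass [ 20  26 232] [551. 108.] [ 0.652  -0.0522  0.007 ] ztop 0.134
brass [ 20  24 173] [529. 160.] [ 0.6515 -0.1026  0.007 ] ztop 0.137
brass [ 13  13 126] [271. 280.] [ 0.4237 -0.283   0.007 ] ztop 0.012
to (0.4238, -0.2822, 0.175) -> [-0.503 -0.038  0.983] w [-0.    -0.    -0.076] up axis [ 0. -0. -1.] t 9.72
```

View pics/top2.png

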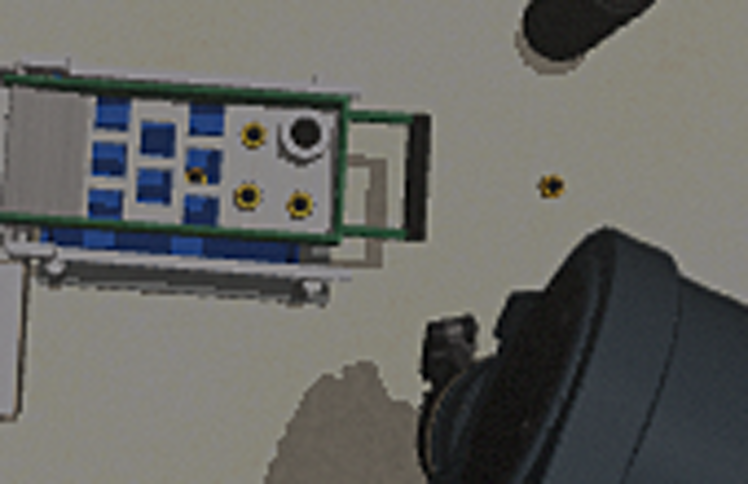

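The first small bush fell through its hole into the pan, showing at (196,176). Next is Sb.

>>> step_arm --moves '[{"x": -0.25,"y": -0.02,"z": 0.2,"wx": 0,"wy": 0,"wz": 0},{"x": -0.5,"y": -0.04,"z": 0.4,"wx": 0,"wy": 0,"wz": 0},{"x": -0.504,"y": -0.04,"z": 0.7,"wx": 0,"wy": 0,"wz": 0},{"x": -0.504,"y": -0.04,"z": 0.9,"wx": 0,"wy": 0,"wz": 0},{"x": -0.504,"y": -0.04,"z": 0.985,"wx": 0,"wy": 0,"wz": 0},{"x": -0.504,"y": -0.04,"z": 0.985,"wx": 0,"wy": 0,"wz": 0}]' --hand -0.1

```text
t: 10.48
eef_pos: [0.4232, -0.2821, 0.1735]
tcp_rot: [-0.001, 0.633, 0.774, -0.0]
wrist_force: [0.2, 0.2, 1.0]
opening: 0.448
gripper_force: 0.0
```

>>> step_arm --moves '[{"x": 0,"y": 0,"z": 0,"wx": 0,"wy": 0,"wz": 0},{"x": 0,"y": 0,"z": 0,"wx": 0,"wy": 0,"wz": 0},{"x": 0,"y": 0,"z": 0,"wx": 0,"wy": 0,"wz": 0},{"x": 0,"y": 0,"z": 0,"wx": 0,"wy": 0,"wz": 0},{"x": 0,"y": 0,"z": -0.1,"wx": 0,"wy": 0,"wz": 0},{"x": 0,"y": 0,"z": -0.4,"wx": 0,"wy": 0,"wz": 0},{"x": 0,"y": 0,"z": -0.7,"wx": 0,"wy": 0,"wz": 0},{"x": 0.2,"y": 0.2,"z": -0.97,"wx": 0,"wy": 0,"wz": 0},{"x": 0.4,"y": 0.4,"z": -0.97,"wx": 0,"wy": 0,"wz": 0},{"x": 0.65,"y": 0.6,"z": -0.97,"wx": 0,"wy": 0,"wz": 0},{"x": 0.9,"y": 0.85,"z": -0.97,"wx": 0,"wy": 0,"wz": 0},{"x": 0.9,"y": 0.85,"z": -0.97,"wx": 0,"wy": 0,"wz": 0}]' --hand -1

```text
t: 11.98
eef_pos: [0.5551, -0.0702, 0.3682]
tcp_rot: [-0.0, 0.632, 0.775, 0.0]
wrist_force: [-1.0, -0.5, -0.4]
opening: 0.166
gripper_force: 29.4
```

```bash
python3 - <<'E'
from h import *
print(frame()[0],frame()[2]['opening'],frame()[2]['gripper_force'])
to((.5767,-.047,.306),.2)
E
```

```text
[ 0.55506538 -0.07020189  0.36824287] 0.165593714729243 29.378749430179596
to (0.5767, -0.047, 0.306) -> [0.092 0.129 0.311] w [-0.    -0.001  0.003] up axis [ 0.001 -0.    -1.   ] t 11.97
```

>>> step_arm --moves '[{"x": 0.09,"y": 0.13,"z": 0.05,"wx": 0,"wy": 0,"wz": 0},{"x": 0.092,"y": 0.13,"z": 0.2,"wx": 0,"wy": 0,"wz": 0},{"x": 0.092,"y": 0.13,"z": 0.31,"wx": 0,"wy": 0,"wz": 0},{"x": 0.092,"y": 0.13,"z": 0.31,"wx": 0,"wy": 0,"wz": 0},{"x": 0.092,"y": 0.13,"z": 0.31,"wx": 0,"wy": 0,"wz": 0}]'

```text
t: 12.6
eef_pos: [0.5758, -0.0504, 0.3075]
tcp_rot: [0.0, 0.634, 0.774, 0.0]
wrist_force: [0.9, -1.2, -0.2]
opening: 0.164
gripper_force: 29.4
```

>>> step_arm --moves '[{"x": 0,"y": 0,"z": 0,"wx": 0,"wy": 0,"wz": 0},{"x": 0,"y": 0,"z": 0,"wx": 0,"wy": 0,"wz": 0},{"x": 0,"y": 0,"z": -0.15,"wx": 0,"wy": 0,"wz": 0},{"x": 0,"y": 0,"z": -0.32,"wx": 0,"wy": 0,"wz": 0},{"x": -0.25,"y": -0.06,"z": -0.32,"wx": 0,"wy": 0,"wz": 0},{"x": -0.5,"y": -0.12,"z": -0.32,"wx": 0,"wy": 0,"wz": 0},{"x": -0.75,"y": -0.18,"z": -0.32,"wx": 0,"wy": 0,"wz": 0},{"x": -0.98,"y": -0.23,"z": -0.32,"wx": 0,"wy": 0,"wz": 0},{"x": -0.98,"y": -0.23,"z": -0.2,"wx": 0,"wy": 0,"wz": 0},{"x": -0.98,"y": -0.23,"z": -0.2,"wx": 0,"wy": 0,"wz": 0}]' --hand -0.35

```text
t: 13.85
eef_pos: [0.5688, -0.2514, 0.3453]
tcp_rot: [-0.001, 0.634, 0.774, -0.0]
wrist_force: [-0.1, 0.2, -0.2]
opening: 0.327
gripper_force: 0.0
```

```bash
python3 - <<'E'
from h import *
print(frame()[0],frame()[2]['opening'],frame()[2]['joints'].round(2))
c=cap('wrist'); brass(c)
c=cap('top'); brass({**c,'img':np.where((np.arange(420)[:,None]>190)[...,None],c['img'],0)},amin=3)
to((.5788,-.2945,.175),.2)
E
```

```text
[ 0.56878434 -0.25140674  0.34525943] 0.327343385509868 [-0.42  0.49  0.2   1.29  0.    0.96]
brass [ 15  14 162] [280. 243.] [ 0.579  -0.2963  0.007 ] ztop 0.012
brass [ 18  21 113] [320. 231.] [ 0.5781 -0.0974  0.007 ] ztop 0.135
brass [ 5  4 12] [304. 230.] [ 0.5835 -0.049   0.007 ] ztop 0.026
brass [2 3 6] [384. 232.] [ 0.5792 -0.2898  0.007 ] ztop 0.111
brass [ 25  25 240] [163. 272.] [0.4491 0.3733 0.007 ] ztop 0.1
to (0.5788, -0.2945, 0.175) -> [-0.224  0.003  0.861] w [-0.    -0.    -0.001] up axis [ 0. -0. -1.] t 13.95
```

>>> step_arm --moves '[{"x": -0.226,"y": 0.002,"z": 0.2,"wx": 0,"wy": 0,"wz": 0},{"x": -0.227,"y": 0.002,"z": 0.45,"wx": 0,"wy": 0,"wz": 0},{"x": -0.227,"y": 0.002,"z": 0.7,"wx": 0,"wy": 0,"wz": 0},{"x": -0.227,"y": 0.002,"z": 0.863,"wx": 0,"wy": 0,"wz": 0},{"x": -0.227,"y": 0.002,"z": 0.863,"wx": 0,"wy": 0,"wz": 0},{"x": -0.227,"y": 0.002,"z": 0.863,"wx": 0,"wy": 0,"wz": 0}]' --hand -0.2

```text
t: 14.7
eef_pos: [0.5793, -0.2951, 0.1751]
tcp_rot: [0.001, 0.633, 0.774, 0.0]
wrist_force: [-1.5, -0.2, 0.3]
opening: 0.397
gripper_force: 0.0
```

>>> step_arm --moves '[{"x": 0,"y": 0,"z": 0,"wx": 0,"wy": 0,"wz": 0},{"x": 0,"y": 0,"z": 0,"wx": 0,"wy": 0,"wz": 0},{"x": 0,"y": 0,"z": 0,"wx": 0,"wy": 0,"wz": 0},{"x": 0,"y": 0,"z": 0,"wx": 0,"wy": 0,"wz": 0},{"x": 0,"y": 0,"z": -0.1,"wx": 0,"wy": 0,"wz": 0},{"x": 0,"y": 0,"z": -0.4,"wx": 0,"wy": 0,"wz": 0},{"x": 0,"y": 0,"z": -0.7,"wx": 0,"wy": 0,"wz": 0},{"x": 0.2,"y": 0.05,"z": -0.97,"wx": 0,"wy": 0,"wz": 0},{"x": 0.45,"y": 0.1,"z": -0.97,"wx": 0,"wy": 0,"wz": 0},{"x": 0.7,"y": 0.15,"z": -0.97,"wx": 0,"wy": 0,"wz": 0},{"x": 0.98,"y": 0.23,"z": -0.97,"wx": 0,"wy": 0,"wz": 0},{"x": 0.98,"y": 0.23,"z": -0.97,"wx": 0,"wy": 0,"wz": 0}]' --hand -1

```text
t: 16.2
eef_pos: [0.5851, -0.0908, 0.3684]
tcp_rot: [-0.0, 0.632, 0.775, 0.0]
wrist_force: [-0.6, -0.6, -0.2]
opening: 0.16
gripper_force: 29.3
```

```bash
python3 - <<'E'
from h import *
print(frame()[0],frame()[2]['opening'],frame()[2]['gripper_force'])
to((.5772,-.046,.306),.2)
E
```

```text
[ 0.58514034 -0.09078744  0.36841791] 0.16006966224723293 29.334678053855896
to (0.5772, -0.046, 0.306) -> [0.227 0.006 0.312] w [ 0.    -0.001  0.004] up axis [ 0.001  0.    -1.   ] t 16.2
```

>>> step_arm --moves '[{"x": 0.2,"y": 0.006,"z": 0.05,"wx": 0,"wy": 0,"wz": 0},{"x": 0.227,"y": 0.006,"z": 0.2,"wx": 0,"wy": 0,"wz": 0},{"x": 0.227,"y": 0.006,"z": 0.312,"wx": 0,"wy": 0,"wz": 0},{"x": 0.227,"y": 0.006,"z": 0.312,"wx": 0,"wy": 0,"wz": 0},{"x": 0.227,"y": 0.006,"z": 0.312,"wx": 0,"wy": 0,"wz": 0}]'

```text
t: 16.82
eef_pos: [0.5775, -0.0501, 0.3066]
tcp_rot: [0.0, 0.634, 0.774, 0.0]
wrist_force: [1.5, -0.6, 0.5]
opening: 0.161
gripper_force: 29.3
```

>>> step_arm --moves '[{"x": 0,"y": 0,"z": 0,"wx": 0,"wy": 0,"wz": 0},{"x": 0,"y": 0,"z": 0,"wx": 0,"wy": 0,"wz": 0},{"x": 0,"y": 0,"z": -0.15,"wx": 0,"wy": 0,"wz": 0},{"x": 0,"y": 0,"z": -0.32,"wx": 0,"wy": 0,"wz": 0},{"x": -0.25,"y": -0.15,"z": -0.32,"wx": 0,"wy": 0,"wz": 0},{"x": -0.5,"y": -0.3,"z": -0.32,"wx": 0,"wy": 0,"wz": 0},{"x": -0.75,"y": -0.45,"z": -0.32,"wx": 0,"wy": 0,"wz": 0},{"x": -1,"y": -0.6,"z": -0.32,"wx": 0,"wy": 0,"wz": 0},{"x": -1,"y": -0.6,"z": -0.2,"wx": 0,"wy": 0,"wz": 0},{"x": -1,"y": -0.6,"z": -0.2,"wx": 0,"wy": 0,"wz": 0}]' --hand -0.35

```text
t: 18.08
eef_pos: [0.4985, -0.2697, 0.3445]
tcp_rot: [-0.001, 0.634, 0.773, -0.0]
wrist_force: [0.5, -0.1, 1.2]
opening: 0.322
gripper_force: 0.0
```

```bash
python3 - <<'E'
from h import *
print(frame()[0],frame()[2]['opening'],frame()[2]['joints'].round(2))
c=cap('wrist','w5'); P=cloud(c)
m=((P[...,2]>.012)&(P[...,2]<.035)&(P[...,0]>.35)&(P[...,1]<-.22)).astype(np.uint8)
n,l,st,ce=cv2.connectedComponentsWithStats(m)
for i in range(1,n):
    if st[i,4]>60:
        q=P[l==i]; t=q[q[:,2]>.018]; print(st[i],q.mean(0).round(4),(q.min(0)+q.max(0))[:2]/2,t.mean(0).round(4),np.ptp(t,0).round(3))
c=cap('top'); brass({**c,'img':np.where((np.arange(420)[:,None]>190)[...,None],c['img'],0)},amin=3)
E
```

```text
[ 0.49848068 -0.26967578  0.34448215] 0.32167788969030064 [-0.5   0.37  0.02  1.23  0.    0.88]
[438 244  53  53 816] [ 0.6739 -0.2941  0.0239] [ 0.68171648 -0.30131519] [ 0.6738 -0.2942  0.0267] [0.032 0.047 0.017]
[255 255  33  36 927] [ 0.5053 -0.3401  0.0238] [ 0.50547662 -0.34235598] [ 0.5053 -0.341   0.0246] [0.031 0.032 0.009]
[172 257  35  36 946] [ 0.4287 -0.3576  0.0235] [ 0.42803286 -0.35994144] [ 0.4284 -0.3585  0.0244] [0.031 0.032 0.009]
brass [ 29  21 187] [315. 232.] [ 0.575  -0.0824  0.007 ] ztop 0.134
brass [ 22  25 237] [163. 272.] [0.4496 0.3726 0.007 ] ztop 0.099
```

View pics/w5.png

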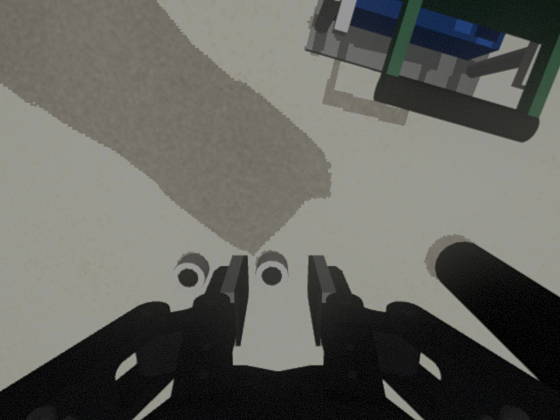

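The wrist view shows both large bushes at (272,272) and (188,276), with the can well clear on the right at (460,270).

```bash
python3 -c "
from h import *
to((.5055,-.3412,.177),.2)"
```

```text
to (0.5055, -0.3412, 0.177) -> [-0.36  -0.041  0.846] w [-0.    -0.    -0.001] up axis [ 0. -0. -1.] t 18.18
```

>>> step_arm --moves '[{"x": -0.2,"y": -0.02,"z": 0.1,"wx": 0,"wy": 0,"wz": 0},{"x": -0.36,"y": -0.041,"z": 0.3,"wx": 0,"wy": 0,"wz": 0},{"x": -0.36,"y": -0.041,"z": 0.55,"wx": 0,"wy": 0,"wz": 0},{"x": -0.36,"y": -0.041,"z": 0.75,"wx": 0,"wy": 0,"wz": 0},{"x": -0.36,"y": -0.041,"z": 0.846,"wx": 0,"wy": 0,"wz": 0},{"x": -0.36,"y": -0.041,"z": 0.846,"wx": 0,"wy": 0,"wz": 0},{"x": -0.36,"y": -0.041,"z": 0.846,"wx": 0,"wy": 0,"wz": 0}]' --hand 0.4

```text
t: 19.05
eef_pos: [0.5062, -0.3416, 0.1779]
tcp_rot: [0.001, 0.633, 0.774, 0.0]
wrist_force: [-0.7, -0.3, 0.2]
opening: 0.704
gripper_force: 0.0
```

>>> step_arm --moves '[{"x": 0,"y": 0,"z": 0,"wx": 0,"wy": 0,"wz": 0},{"x": 0,"y": 0,"z": 0,"wx": 0,"wy": 0,"wz": 0},{"x": 0,"y": 0,"z": 0,"wx": 0,"wy": 0,"wz": 0},{"x": 0,"y": 0,"z": 0,"wx": 0,"wy": 0,"wz": 0},{"x": 0,"y": 0,"z": -0.1,"wx": 0,"wy": 0,"wz": 0},{"x": 0,"y": 0,"z": -0.4,"wx": 0,"wy": 0,"wz": 0},{"x": 0,"y": 0,"z": -0.7,"wx": 0,"wy": 0,"wz": -0.2},{"x": 0.15,"y": 0.1,"z": -0.98,"wx": 0,"wy": 0,"wz": -0.4},{"x": 0.4,"y": 0.2,"z": -0.98,"wx": 0,"wy": 0,"wz": -0.6},{"x": 0.65,"y": 0.3,"z": -0.98,"wx": 0,"wy": 0,"wz": -0.8},{"x": 0.85,"y": 0.35,"z": -0.98,"wx": 0,"wy": 0,"wz": -0.95},{"x": 0.85,"y": 0.35,"z": -0.98,"wx": 0,"wy": 0,"wz": -0.95}]' --hand -1 --force 50

```text
t: 20.55
eef_pos: [0.5404, -0.1586, 0.373]
tcp_rot: [0.0, 0.305, 0.952, 0.0]
wrist_force: [-0.4, -0.9, -1.0]
opening: 0.351
gripper_force: 49.7
```

```bash
python3 - <<'E'
from h import *
print(frame()[0],frame()[2]['opening'],frame()[2]['gripper_force'])
to((.599,-.006,.36),1.513)
E
```

```text
[ 0.54044675 -0.1586339   0.37301745] 0.3513774536529969 49.732462763786316
to (0.599, -0.006, 0.36) -> [0.206 0.791 0.065] w [ 0.001  0.    -0.717] up axis [-0.     0.001 -1.   ] t 20.55
```

>>> step_arm --moves '[{"x": 0.07,"y": 0.26,"z": 0,"wx": 0,"wy": 0,"wz": -0.2},{"x": 0.14,"y": 0.53,"z": 0,"wx": 0,"wy": 0,"wz": -0.4},{"x": 0.206,"y": 0.791,"z": 0,"wx": 0,"wy": 0,"wz": -0.6},{"x": 0.206,"y": 0.791,"z": 0,"wx": 0,"wy": 0,"wz": -0.717},{"x": 0.206,"y": 0.791,"z": 0.06,"wx": 0,"wy": 0,"wz": -0.717},{"x": 0.206,"y": 0.791,"z": 0.2,"wx": 0,"wy": 0,"wz": -0.717},{"x": 0.206,"y": 0.791,"z": 0.3,"wx": 0,"wy": 0,"wz": -0.717},{"x": 0.206,"y": 0.791,"z": 0.365,"wx": 0,"wy": 0,"wz": -0.717},{"x": 0.206,"y": 0.791,"z": 0.365,"wx": 0,"wy": 0,"wz": -0.717}]'

```text
t: 21.68
eef_pos: [0.5992, -0.0094, 0.2985]
tcp_rot: [-0.001, 0.032, 0.999, 0.0]
wrist_force: [-0.8, -0.3, -0.1]
opening: 0.359
gripper_force: 49.9
```

>>> step_arm --moves '[{"x": 0,"y": 0,"z": 0,"wx": 0,"wy": 0,"wz": 0},{"x": 0,"y": 0,"z": 0,"wx": 0,"wy": 0,"wz": 0},{"x": 0,"y": 0,"z": -0.1,"wx": 0,"wy": 0,"wz": 0},{"x": 0,"y": 0,"z": -0.3,"wx": 0,"wy": 0,"wz": 0},{"x": -0.03,"y": -0.1,"z": -0.36,"wx": 0,"wy": 0,"wz": 0},{"x": -0.2,"y": -0.4,"z": -0.36,"wx": 0,"wy": 0,"wz": 0},{"x": -0.4,"y": -0.7,"z": -0.36,"wx": 0,"wy": 0,"wz": 0},{"x": -0.6,"y": -0.98,"z": -0.36,"wx": 0,"wy": 0,"wz": 0},{"x": -0.8,"y": -0.98,"z": -0.36,"wx": 0,"wy": 0,"wz": 0},{"x": -0.8,"y": -0.98,"z": -0.36,"wx": 0,"wy": 0,"wz": 0}]' --hand -0.02

```text
t: 22.92
eef_pos: [0.7426, -0.2126, 0.3733]
tcp_rot: [0.001, 0.032, 0.999, -0.0]
wrist_force: [0.4, 0.2, -0.3]
opening: 0.487
gripper_force: 0.0
```

```bash
python3 - <<'E'
from h import *
print(frame()[0],frame()[2]['opening'],frame()[2]['joints'].round(2))
c=cap('wrist'); P=cloud(c)
m=((P[...,2]>.012)&(P[...,2]<.035)&(P[...,0]>.35)&(P[...,0]<.53)&(P[...,1]<-.22)).astype(np.uint8)
n,l,st,ce=cv2.connectedComponentsWithStats(m)
for i in range(1,n):
    if st[i,4]>60:
        q=P[l==i]; t=q[q[:,2]>.018]; print(st[i],(q.min(0)+q.max(0))[:2]/2,t.mean(0).round(4),np.ptp(t,0).round(3))
to((.4285,-.3585,.177),1.513)
c=cap('top'); 
cv2.imwrite('pics/top3.png',cv2.resize(c['img'][190:310,260:430,::-1],None,fx=4.4,fy=4.4,interpolation=cv2.INTER_CUBIC))
E
```

```text
[ 0.74263525 -0.21264115  0.37328893] 0.48663594174792524 [-0.28  0.95  1.11  1.73  0.   -0.22]
to (0.4285, -0.3585, 0.177) -> [ 1.529 -0.825  0.97 ] w [-0.    -0.    -0.007] up axis [ 0. -0. -1.] t 22.98
```

View pics/top3.png

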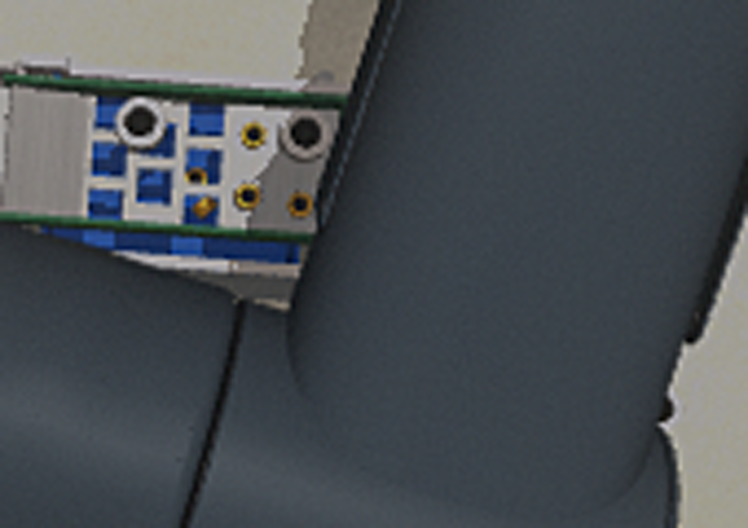

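Large bush La sits at (140,122) in the sieve, and two small ones are visible in the pan. I moved the wrong way in x, so I'm now going round to Lb clear of the can.

>>> step_arm --moves '[{"x": 0.25,"y": 0.1,"z": -0.1,"wx": 0,"wy": 0,"wz": 0},{"x": 0.5,"y": 0.1,"z": -0.1,"wx": 0,"wy": 0,"wz": 0},{"x": 0.75,"y": 0,"z": 0,"wx": 0,"wy": 0,"wz": 0},{"x": 1,"y": -0.2,"z": 0,"wx": 0,"wy": 0,"wz": 0},{"x": 1,"y": -0.5,"z": 0,"wx": 0,"wy": 0,"wz": 0},{"x": 1,"y": -0.7,"z": 0,"wx": 0,"wy": 0,"wz": 0},{"x": 1,"y": -0.7,"z": 0,"wx": 0,"wy": 0,"wz": 0}]' --hand 0.4

```text
t: 23.9
eef_pos: [0.5313, -0.3414, 0.3732]
tcp_rot: [0.0, 0.033, 0.999, -0.0]
wrist_force: [0.1, 0.4, -0.7]
opening: 0.702
gripper_force: 0.0
```

```bash
python3 - <<'E'
from h import *
print(frame()[0],frame()[2]['opening'],frame()[2]['joints'].round(2))
c=cap('wrist'); P=cloud(c)
m=((P[...,2]>.012)&(P[...,2]<.035)&(P[...,0]>.35)&(P[...,0]<.53)&(P[...,1]<-.22)).astype(np.uint8)
n,l,st,ce=cv2.connectedComponentsWithStats(m)
for i in range(1,n):
    if st[i,4]>60:
        q=P[l==i]; t=q[q[:,2]>.018]; print(st[i],(q.min(0)+q.max(0))[:2]/2,t.mean(0).round(4),np.ptp(t,0).round(3))
brass(c)
to((.4285,-.3585,.177),1.513)
E
```

```text
[ 0.53125354 -0.34138078  0.37317062] 0.7023196500477747 [-0.57  0.5   0.3   1.37 -0.   -0.5 ]
[ 232   64   36   38 1057] [ 0.42806978 -0.36003412] [ 0.4281 -0.3601  0.0248] [0.031 0.031 0.008]
brass [ 19  13 133] [553. 206.] [ 0.5669 -0.0562  0.007 ] ztop 0.029
to (0.4285, -0.3585, 0.177) -> [ 0.511 -0.126  0.981] w [-0.    0.   -0.01] up axis [-0. -0. -1.] t 23.95
```

>>> step_arm --moves '[{"x": 0.25,"y": -0.06,"z": 0.1,"wx": 0,"wy": 0,"wz": 0},{"x": 0.511,"y": -0.13,"z": 0.3,"wx": 0,"wy": 0,"wz": 0},{"x": 0.511,"y": -0.13,"z": 0.6,"wx": 0,"wy": 0,"wz": 0},{"x": 0.511,"y": -0.13,"z": 0.85,"wx": 0,"wy": 0,"wz": 0},{"x": 0.511,"y": -0.13,"z": 0.98,"wx": 0,"wy": 0,"wz": 0},{"x": 0.511,"y": -0.13,"z": 0.98,"wx": 0,"wy": 0,"wz": 0},{"x": 0.511,"y": -0.13,"z": 0.98,"wx": 0,"wy": 0,"wz": 0}]'

```text
t: 24.82
eef_pos: [0.4307, -0.3579, 0.1784]
tcp_rot: [0.001, 0.031, 1.0, -0.0]
wrist_force: [-0.8, 0.5, 0.3]
opening: 0.698
gripper_force: 0.0
```

>>> step_arm --moves '[{"x": 0,"y": 0,"z": 0,"wx": 0,"wy": 0,"wz": 0},{"x": 0,"y": 0,"z": 0,"wx": 0,"wy": 0,"wz": 0},{"x": 0,"y": 0,"z": 0,"wx": 0,"wy": 0,"wz": 0},{"x": 0,"y": 0,"z": 0,"wx": 0,"wy": 0,"wz": 0},{"x": 0,"y": 0,"z": -0.1,"wx": 0,"wy": 0,"wz": 0},{"x": 0,"y": 0,"z": -0.4,"wx": 0,"wy": 0,"wz": 0},{"x": 0,"y": 0,"z": -0.7,"wx": 0,"wy": 0,"wz": 0},{"x": -0.1,"y": 0.2,"z": -0.98,"wx": 0,"wy": 0,"wz": 0},{"x": -0.2,"y": 0.45,"z": -0.98,"wx": 0,"wy": 0,"wz": 0},{"x": -0.35,"y": 0.7,"z": -0.98,"wx": 0,"wy": 0,"wz": 0},{"x": -0.505,"y": 0.92,"z": -0.98,"wx": 0,"wy": 0,"wz": 0},{"x": -0.505,"y": 0.92,"z": -0.98,"wx": 0,"wy": 0,"wz": 0}]' --hand -1 --force 50

```text
t: 26.32
eef_pos: [0.5441, -0.1782, 0.3731]
tcp_rot: [0.0, 0.029, 1.0, 0.0]
wrist_force: [-0.1, -0.9, -0.8]
opening: 0.352
gripper_force: 49.8
```

```bash
python3 - <<'E'
from h import *
print(frame()[0],frame()[2]['opening'],frame()[2]['gripper_force'])
to((.558,-.004,.300),1.513)
E
```

```text
[ 0.54407566 -0.17822772  0.37311607] 0.3516884813132645 49.783809185028076
to (0.558, -0.004, 0.3) -> [-0.018  0.874  0.366] w [ 0.001  0.001 -0.001] up axis [-0.001  0.    -1.   ] t 26.32
```

>>> step_arm --moves '[{"x": 0,"y": 0.3,"z": 0,"wx": 0,"wy": 0,"wz": 0},{"x": -0.01,"y": 0.6,"z": 0,"wx": 0,"wy": 0,"wz": 0},{"x": -0.018,"y": 0.874,"z": 0,"wx": 0,"wy": 0,"wz": 0},{"x": -0.018,"y": 0.874,"z": 0.05,"wx": 0,"wy": 0,"wz": 0},{"x": -0.018,"y": 0.874,"z": 0.2,"wx": 0,"wy": 0,"wz": 0},{"x": -0.018,"y": 0.874,"z": 0.3,"wx": 0,"wy": 0,"wz": 0},{"x": -0.018,"y": 0.874,"z": 0.366,"wx": 0,"wy": 0,"wz": 0},{"x": -0.018,"y": 0.874,"z": 0.366,"wx": 0,"wy": 0,"wz": 0}]'

```text
t: 27.32
eef_pos: [0.5567, -0.0075, 0.2992]
tcp_rot: [-0.001, 0.032, 0.999, -0.0]
wrist_force: [0.5, -0.8, -0.1]
opening: 0.355
gripper_force: 50.0
```

>>> step_arm --moves '[{"x": 0,"y": 0,"z": 0,"wx": 0,"wy": 0,"wz": 0},{"x": 0,"y": 0,"z": 0,"wx": 0,"wy": 0,"wz": 0},{"x": 0,"y": 0,"z": -0.1,"wx": 0,"wy": 0,"wz": 0},{"x": 0,"y": 0,"z": -0.3,"wx": 0,"wy": 0,"wz": 0},{"x": 0,"y": -0.1,"z": -0.36,"wx": 0,"wy": 0,"wz": 0},{"x": -0.05,"y": -0.4,"z": -0.36,"wx": 0,"wy": 0,"wz": 0},{"x": -0.1,"y": -0.65,"z": -0.36,"wx": 0,"wy": 0,"wz": 0},{"x": -0.105,"y": -0.86,"z": -0.36,"wx": 0,"wy": 0,"wz": 0},{"x": -0.105,"y": -0.86,"z": -0.36,"wx": 0,"wy": 0,"wz": 0},{"x": -0.105,"y": -0.86,"z": -0.36,"wx": 0,"wy": 0,"wz": 0}]' --hand -0.02

```text
t: 28.58
eef_pos: [0.567, -0.18, 0.3715]
tcp_rot: [-0.0, 0.032, 1.0, 0.0]
wrist_force: [1.3, 1.4, 0.0]
opening: 0.491
gripper_force: 0.0
```

```bash
python3 - <<'E'
from h import *
print(frame()[0],frame()[2]['opening'],frame()[2]['joints'].round(2))
c=cap('wrist'); P=cloud(c); q=P.reshape(-1,3); 
V=c['img'].max(-1).reshape(-1)
m=(q[:,2]>.13)&(q[:,2]<.16)&(V<60)&(q[:,1]<-.15)&(q[:,1]>-.21)
b=q[m]; print(m.sum(), np.percentile(b,[3,50,97],axis=0).round(4))
to((.569,-.177,.31),1.513)
c=cap('top'); 
cv2.imwrite('pics/top4.png',cv2.resize(c['img'][190:310,240:430,::-1],None,fx=4,fy=4,interpolation=cv2.INTER_CUBIC))
E
```

```text
[ 0.56702937 -0.18004071  0.37148036] 0.490656623189588 [-0.31  0.42  0.17  1.32  0.   -0.24]
2525 [[ 0.5293 -0.1844  0.1404]
 [ 0.5631 -0.1776  0.1485]
 [ 0.6024 -0.1572  0.1502]]
to (0.569, -0.177, 0.31) -> [-0.009  0.013  0.308] w [ 0.    -0.001 -0.006] up axis [ 0.  0. -1.] t 28.62
```

View pics/top4.png

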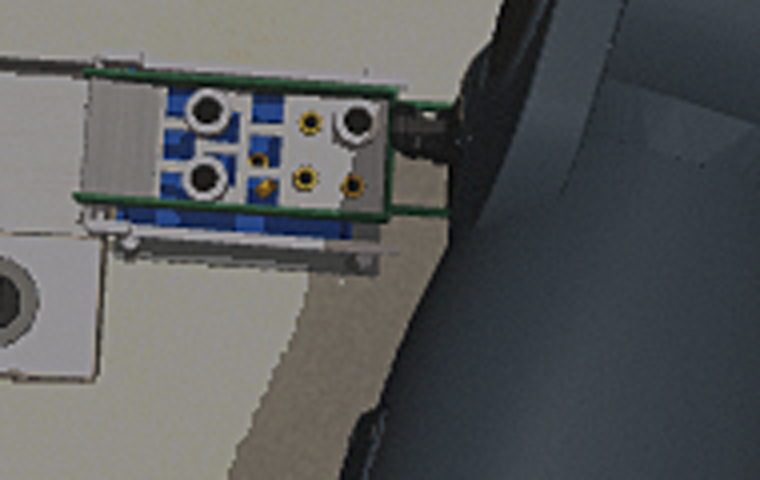

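Three large and three small bushes lie in the sieve, and bushes are visible in the pan at (259,160) and (265,187). The bench is empty. Next I grip the handle bar.

>>> step_arm --moves '[{"x": 0.0,"y": 0.01,"z": 0.15,"wx": 0,"wy": 0,"wz": 0},{"x": 0.0,"y": 0.01,"z": 0.3,"wx": 0,"wy": 0,"wz": 0},{"x": 0.0,"y": 0.01,"z": 0.37,"wx": 0,"wy": 0,"wz": 0},{"x": 0.0,"y": 0.01,"z": 0.37,"wx": 0,"wy": 0,"wz": 0}]' --hand -0.2

```text
t: 29.18
eef_pos: [0.5672, -0.1772, 0.2974]
tcp_rot: [-0.001, 0.031, 1.0, 0.0]
wrist_force: [0.1, -0.6, 0.5]
opening: 0.403
gripper_force: 0.0
```

>>> step_arm --moves '[{"x": 0,"y": 0,"z": 0,"wx": 0,"wy": 0,"wz": 0},{"x": 0,"y": 0,"z": 0,"wx": 0,"wy": 0,"wz": 0},{"x": 0,"y": 0,"z": 0,"wx": 0,"wy": 0,"wz": 0},{"x": 0,"y": 0,"z": 0,"wx": 0,"wy": 0,"wz": 0}]' --hand -1 --force 60

```text
t: 29.68
eef_pos: [0.5677, -0.1779, 0.2989]
tcp_rot: [0.001, 0.031, 1.0, -0.0]
wrist_force: [-1.2, 0.5, 7.0]
opening: 0.14
gripper_force: 58.4
```

>>> step_arm --moves '[{"x": 0,"y": 0.06,"z": 0,"wx": 0,"wy": 0,"wz": 0},{"x": 0,"y": 0.06,"z": 0,"wx": 0,"wy": 0,"wz": 0}]'

```text
t: 29.92
eef_pos: [0.5685, -0.1654, 0.299]
tcp_rot: [0.001, 0.031, 1.0, -0.0]
wrist_force: [-0.6, 0.3, 7.0]
opening: 0.142
gripper_force: 58.8
```

>>> step_arm --moves '[{"x": 0,"y": -0.12,"z": 0,"wx": 0,"wy": 0,"wz": 0},{"x": 0,"y": -0.12,"z": 0,"wx": 0,"wy": 0,"wz": 0}]'

```text
t: 30.18
eef_pos: [0.5668, -0.1911, 0.2989]
tcp_rot: [0.001, 0.032, 0.999, -0.001]
wrist_force: [-1.3, -0.0, 7.6]
opening: 0.142
gripper_force: 59.3
```

>>> step_arm --moves '[{"x": 0,"y": 0.15,"z": 0,"wx": 0,"wy": 0,"wz": 0},{"x": 0,"y": -0.03,"z": 0,"wx": 0,"wy": 0,"wz": 0},{"x": 0,"y": 0.15,"z": 0,"wx": 0,"wy": 0,"wz": 0},{"x": 0,"y": -0.03,"z": 0,"wx": 0,"wy": 0,"wz": 0},{"x": 0,"y": 0.15,"z": 0,"wx": 0,"wy": 0,"wz": 0},{"x": 0,"y": -0.03,"z": 0,"wx": 0,"wy": 0,"wz": 0},{"x": 0,"y": 0.15,"z": 0,"wx": 0,"wy": 0,"wz": 0},{"x": 0,"y": -0.03,"z": 0,"wx": 0,"wy": 0,"wz": 0},{"x": 0,"y": 0.15,"z": 0,"wx": 0,"wy": 0,"wz": 0},{"x": 0,"y": -0.03,"z": 0,"wx": 0,"wy": 0,"wz": 0},{"x": 0,"y": 0.15,"z": 0,"wx": 0,"wy": 0,"wz": 0},{"x": 0,"y": 0,"z": 0,"wx": 0,"wy": 0,"wz": 0}]'

```text
t: 31.68
eef_pos: [0.5671, -0.1872, 0.299]
tcp_rot: [0.001, 0.029, 1.0, 0.001]
wrist_force: [0.9, 1.4, 6.4]
opening: 0.138
gripper_force: 70.2
```

```bash
cat >> h.py <<'E'
def sieve(c):
    img=c['img'].copy(); m=np.zeros(img.shape[:2],bool); m[205:250,258:340]=1; img[~m]=0
    hsv=cv2.cvtColor(img,cv2.COLOR_RGB2HSV); H,S,V=[hsv[...,i] for i in range(3)]
    mm=((H>8)&(H<28)&(S>110)&(V>40)).astype(np.uint8); n,l,st,ce=cv2.connectedComponentsWithStats(mm,connectivity=8); P=cloud(c)
    for i in range(1,n):
        if st[i,4]>=3: q=P[l==i]; print('S',st[i,4],ce[i].round(1),np.median(q,0).round(3))
    z=P[...,2]; lm=(m&(z>.136)&(z<.153)&(hsv[...,1]<60)).astype(np.uint8); n,l,st,ce=cv2.connectedComponentsWithStats(lm)
    for i in range(1,n):
        if st[i,4]>30: print('L?',st[i,2:],ce[i].round(1),P[l==i].mean(0).round(3))
E
python3 - <<'E'
from h import *
e,R,s=frame(); print(s['t'],e,s['opening'],s['wrist_force'])
c=cap('top'); sieve(c)
E
```

```text
31.675 [ 0.56712685 -0.18719665  0.29897303] 0.13822897288802732 [0.92402057 1.36577383 6.42561062]
S 4 [305.8 229.8] [ 0.582 -0.053  0.024]
S 6 [287.2 235. ] [0.564 0.003 0.022]
S 11 [306.2 236.5] [ 0.562 -0.054  0.027]
S 14 [284.1 244.2] [0.536 0.012 0.027]
L? [ 20  12 185] [284.3 219.2] [0.595 0.013 0.144]
L? [ 13  13 113] [278.2 232.5] [0.559 0.029 0.143]
```

```bash
python3 - <<'E'
from h import *
c=cap('top'); d=cap('scene'); 
a=cv2.resize(c['img'][200:255,255:345,::-1],(720,440),interpolation=cv2.INTER_CUBIC)
u,v=proj(d,(.577,-.03,.13)); u,v=int(u),int(v); print(u,v)
b=cv2.resize(d['img'][v-50:v+50,u-85:u+85,::-1],None,fx=4.2,fy=4.2,interpolation=cv2.INTER_CUBIC)
cv2.imwrite('pics/top5.png',a); cv2.imwrite('pics/sc5.png',b)
E
```

```text
260 204
```

View pics/top5.png

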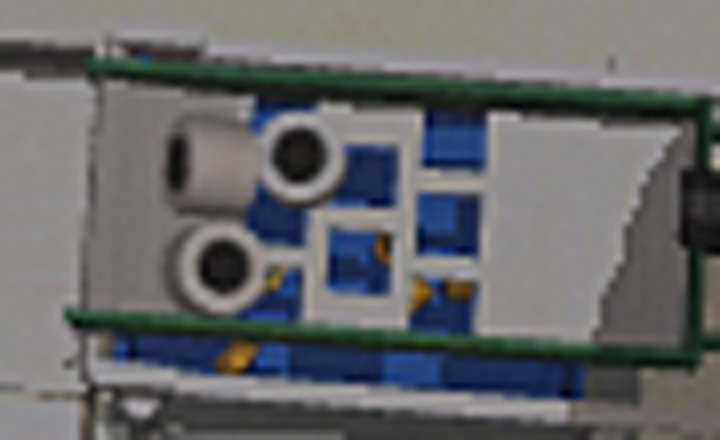

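View pics/sc5.png

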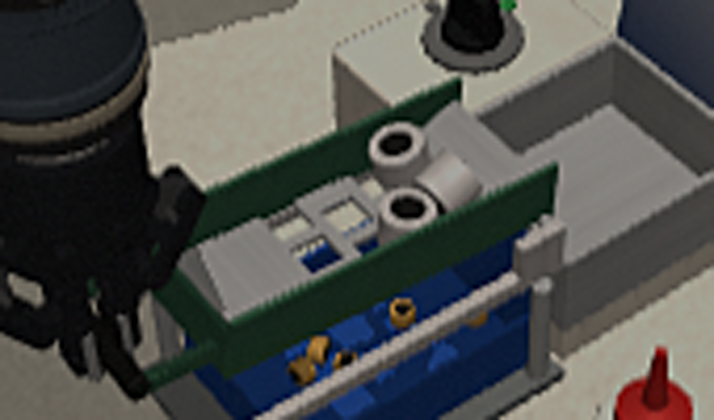

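The landing is empty and the three large bushes are at the ramp, one of them lying on its side. About five small ones are visible in the pan and none on the sieve floor. I'll shake a bit more in case one is hidden.

>>> step_arm --moves '[{"x": 0,"y": 0.15,"z": 0,"wx": 0,"wy": 0,"wz": 0},{"x": 0,"y": -0.03,"z": 0,"wx": 0,"wy": 0,"wz": 0},{"x": 0,"y": 0.15,"z": 0,"wx": 0,"wy": 0,"wz": 0},{"x": 0,"y": -0.03,"z": 0,"wx": 0,"wy": 0,"wz": 0},{"x": 0,"y": 0.15,"z": 0,"wx": 0,"wy": 0,"wz": 0},{"x": 0,"y": -0.03,"z": 0,"wx": 0,"wy": 0,"wz": 0},{"x": 0,"y": 0.15,"z": 0,"wx": 0,"wy": 0,"wz": 0},{"x": 0,"y": 0.15,"z": 0,"wx": 0,"wy": 0,"wz": 0},{"x": 0,"y": 0.15,"z": 0,"wx": 0,"wy": 0,"wz": 0}]'

```text
t: 32.95
eef_pos: [0.5688, -0.1596, 0.299]
tcp_rot: [0.001, 0.031, 1.0, -0.0]
wrist_force: [-1.6, 0.8, 7.4]
opening: 0.137
gripper_force: 71.9
```

```bash
python3 - <<'E'
from h import *
e,R,s=frame(); print(s['t'],e,s['opening'],s['wrist_force'])
c=cap('top'); sieve(c); d=cap('scene'); P=cloud(d)
hsv=cv2.cvtColor(d['img'],cv2.COLOR_RGB2HSV); H,S,V=[hsv[...,i] for i in range(3)]
m=((H>8)&(H<28)&(S>110)&(V>40)).astype(np.uint8); m[:,:170]=0; m[:,345:]=0; m[:150]=0
n,l,st,ce=cv2.connectedComponentsWithStats(m)
for i in range(1,n):
    if st[i,4]>3: print(st[i,4],ce[i].round(1),np.median(P[l==i],0).round(3))
E
```

```text
32.95 [ 0.56877597 -0.15957658  0.29897553] 0.13743135206450602 [-1.59671491  0.75572842  7.36987675]
S 13 [276.3 224.8] [0.594 0.036 0.023]
S 12 [287.2 233.3] [0.57  0.003 0.021]
S 14 [284.1 244.2] [0.537 0.012 0.026]
L? [ 12  12 104] [273.3 216.6] [0.602 0.043 0.141]
L? [ 12  12 101] [290.7 216.3] [ 0.604 -0.005  0.142]
L? [ 12  11 102] [270.6 232.9] [0.557 0.049 0.142]
28 [270.4 228.3] [ 0.572 -0.     0.021]
7 [288.6 229.6] [0.602 0.035 0.016]
50 [248.3 239.1] [ 0.565 -0.067  0.026]
6 [255.  239.3] [ 0.576 -0.052  0.022]
```

All three large bushes are upright in the sieve, and six small ones are accounted for in the pan. Now I tip the sieve.

>>> step_arm --moves '[{"x": 0,"y": -0.04,"z": 0,"wx": 0,"wy": 0,"wz": 0},{"x": 0,"y": -0.04,"z": 0,"wx": 0,"wy": 0,"wz": 0},{"x": 0,"y": -0.04,"z": 0,"wx": 0,"wy": 0,"wz": 0}]' --force 40

```text
t: 33.42
eef_pos: [0.5682, -0.1681, 0.299]
tcp_rot: [0.001, 0.031, 1.0, -0.0]
wrist_force: [-1.0, -0.5, 8.9]
opening: 0.133
gripper_force: 72.0
```

>>> step_arm --moves '[{"x": 0,"y": 0.009,"z": -0.063,"wx": 0,"wy": 0,"wz": 0},{"x": 0,"y": 0.022,"z": -0.125,"wx": 0,"wy": 0,"wz": 0},{"x": 0,"y": 0.055,"z": -0.246,"wx": 0,"wy": 0,"wz": 0},{"x": 0,"y": 0.1,"z": -0.364,"wx": 0,"wy": 0,"wz": 0},{"x": 0,"y": 0.157,"z": -0.476,"wx": 0,"wy": 0,"wz": 0},{"x": 0,"y": 0.225,"z": -0.583,"wx": 0,"wy": 0,"wz": 0},{"x": 0,"y": 0.303,"z": -0.68,"wx": 0,"wy": 0,"wz": 0},{"x": 0,"y": 0.39,"z": -0.772,"wx": 0,"wy": 0,"wz": 0},{"x": 0,"y": 0.487,"z": -0.854,"wx": 0,"wy": 0,"wz": 0},{"x": 0,"y": 0.51,"z": -0.87,"wx": 0,"wy": 0,"wz": 0},{"x": 0,"y": 0.51,"z": -0.87,"wx": 0,"wy": 0,"wz": 0},{"x": 0,"y": 0.51,"z": -0.87,"wx": 0,"wy": 0,"wz": 0}]'

```text
t: 34.92
eef_pos: [0.5744, -0.0665, 0.4713]
tcp_rot: [-0.0, 0.031, 1.0, -0.0]
wrist_force: [3.4, -0.5, -2.8]
opening: 0.136
gripper_force: 62.3
```

```bash
python3 - <<'E'
from h import *
e,R,s=frame(); print(s['t'],e,s['opening'],s['gripper_force'],s['wrist_force'])
d=cap('scene'); u,v=260,190
cv2.imwrite('pics/sc6.png',cv2.resize(d['img'][90:270,180:400,::-1],None,fx=3.3,fy=3.3,interpolation=cv2.INTER_CUBIC))
E
```

```text
34.925 [ 0.57440049 -0.06653226  0.47127324] 0.13571666236637311 62.345216274261475 [ 3.3673221  -0.49148728 -2.77174345]
```

View pics/sc6.png

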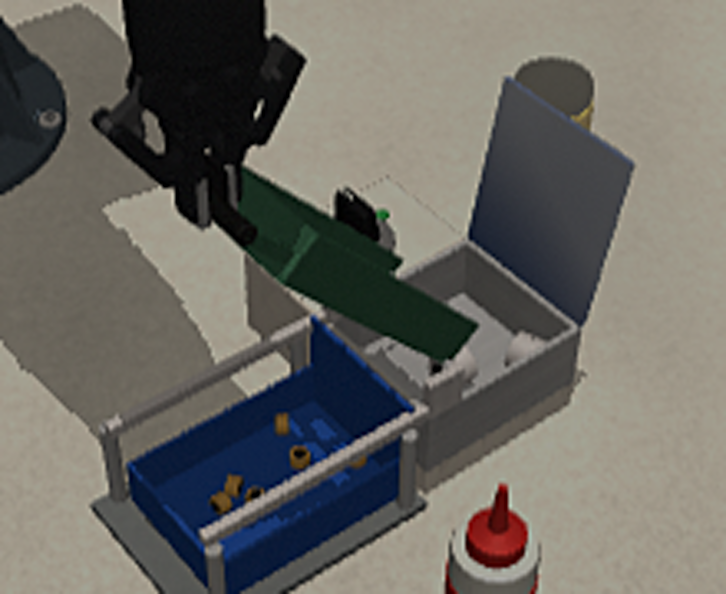

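The pan holds all six small bushes. Large ones are in the tank at about (440,365) and (525,347). I'll check from the top for the third.

```bash
python3 - <<'E'
from h import *
c=cap('top'); P=cloud(c); z=P[...,2]
m=((P[...,0]>.515)&(P[...,0]<.66)&(P[...,1]>.05)&(P[...,1]<.215)&(z>.045)&(z<.077)).astype(np.uint8)
n,l,st,ce=cv2.connectedComponentsWithStats(m)
for i in range(1,n):
    if st[i,4]>20: print(st[i],P[l==i].mean(0).round(3))
cv2.imwrite('pics/top6.png',cv2.resize(c['img'][190:260,195:350,::-1],None,fx=4.8,fy=4.8,interpolation=cv2.INTER_CUBIC))
E
```

```text
[215 203  38  42 217] [0.619 0.184 0.06 ]
[232 218  16  21 188] [0.58  0.142 0.058]
```

View pics/top6.png

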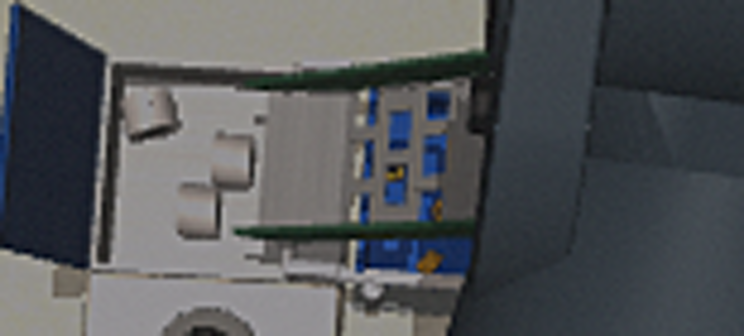

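All three large bushes lie in the tank at (150,112), (233,162) and (200,210). Lower the sieve now.

>>> step_arm --moves '[{"x": 0,"y": -0.12,"z": 0.098,"wx": 0,"wy": 0,"wz": 0},{"x": 0,"y": -0.207,"z": 0.19,"wx": 0,"wy": 0,"wz": 0},{"x": 0,"y": -0.285,"z": 0.287,"wx": 0,"wy": 0,"wz": 0},{"x": 0,"y": -0.353,"z": 0.394,"wx": 0,"wy": 0,"wz": 0},{"x": 0,"y": -0.41,"z": 0.506,"wx": 0,"wy": 0,"wz": 0},{"x": 0,"y": -0.455,"z": 0.624,"wx": 0,"wy": 0,"wz": 0},{"x": 0,"y": -0.488,"z": 0.745,"wx": 0,"wy": 0,"wz": 0},{"x": 0,"y": -0.501,"z": 0.807,"wx": 0,"wy": 0,"wz": 0},{"x": 0,"y": -0.51,"z": 0.85,"wx": 0,"wy": 0,"wz": 0},{"x": 0,"y": -0.51,"z": 0.87,"wx": 0,"wy": 0,"wz": 0},{"x": 0,"y": -0.51,"z": 0.87,"wx": 0,"wy": 0,"wz": 0}]'

```text
t: 36.4
eef_pos: [0.569, -0.1683, 0.3005]
tcp_rot: [0.003, 0.031, 1.0, -0.001]
wrist_force: [2.0, -0.6, 22.3]
opening: 0.138
gripper_force: 70.3
```

>>> step_arm --moves '[{"x": 0,"y": 0,"z": 0,"wx": 0,"wy": 0,"wz": 0},{"x": 0,"y": 0,"z": 0,"wx": 0,"wy": 0,"wz": 0},{"x": 0,"y": 0,"z": 0,"wx": 0,"wy": 0,"wz": 0},{"x": 0,"y": 0,"z": -0.2,"wx": 0,"wy": 0,"wz": 0},{"x": 0,"y": 0,"z": -0.45,"wx": 0,"wy": 0,"wz": 0},{"x": 0,"y": 0,"z": -0.7,"wx": 0,"wy": 0,"wz": 0},{"x": 0,"y": 0,"z": -0.7,"wx": 0,"wy": 0,"wz": 0},{"x": 0,"y": 0,"z": -0.7,"wx": 0,"wy": 0,"wz": 0}]' --hand -0.2

```text
t: 37.4
eef_pos: [0.568, -0.1678, 0.437]
tcp_rot: [-0.0, 0.031, 1.0, 0.0]
wrist_force: [-0.6, 0.1, -0.8]
opening: 0.402
gripper_force: 0.0
```

```bash
python3 - <<'E'
from h import *
e,R,s=frame(); print(s['t'],e,s['opening'],s['joints'].round(2))
c=cap('wrist'); P=cloud(c); q=P.reshape(-1,3); V=c['img'].max(-1).reshape(-1)
m=(q[:,2]>.11)&(q[:,2]<.3)&(V<60)&(q[:,1]<-.14)&(q[:,1]>-.21)&(abs(q[:,0]-.567)<.03)
print(m.sum(), np.percentile(q[m],[3,50,97],axis=0).round(4))
# lid: blue-ish tall points in top and scene
for n in('scene','top'):
    c=cap(n); P=cloud(c); hsv=cv2.cvtColor(c['img'],cv2.COLOR_RGB2HSV)
    m=(hsv[...,0]>100)&(hsv[...,0]<130)&(hsv[...,1]>60)&(P[...,2]>.09)&(P[...,1]>.17)&(P[...,1]<.33)
    q=P[m]; print(n,m.sum(),np.percentile(q,[1,50,99],axis=0).round(3))
    for h in np.arange(.09,.25,.03):
        k=q[(q[:,2]>h)&(q[:,2]<h+.03)]
        if len(k): print(h.round(2),k.mean(0).round(3),k[:,0].min().round(3),k[:,0].max().round(3))
E
```

```text
37.4 [ 0.56797844 -0.1678095   0.4370343 ] 0.4023029824695603 [-0.29  0.41  0.32  1.48  0.   -0.22]
2726 [[ 0.5412 -0.1961  0.1465]
 [ 0.5616 -0.1692  0.2771]
 [ 0.5914 -0.1413  0.2984]]
scene 441 [[0.12  0.171 0.09 ]
 [0.561 0.214 0.11 ]
 [0.653 0.238 0.323]]
0.09 [0.578 0.214 0.103] 0.526 0.654
0.12 [0.546 0.219 0.127] 0.526 0.578
0.15 [0.315 0.202 0.168] 0.105 0.526
0.18 [0.123 0.179 0.194] 0.11 0.135
0.21 [0.423 0.215 0.228] 0.132 0.656
0.24 [0.152 0.178 0.255] 0.145 0.16
top 932 [[0.526 0.21  0.095]
 [0.587 0.225 0.173]
 [0.65  0.24  0.231]]
0.09 [0.589 0.213 0.107] 0.525 0.651
0.12 [0.586 0.218 0.135] 0.525 0.651
0.15 [0.588 0.223 0.165] 0.525 0.652
0.18 [0.588 0.229 0.195] 0.526 0.652
0.21 [0.587 0.235 0.223] 0.526 0.653
```

>>> step_arm --moves '[{"x": 0,"y": 0.25,"z": -0.1,"wx": 0,"wy": 0,"wz": 0},{"x": 0,"y": 0.5,"z": -0.1,"wx": 0,"wy": 0,"wz": 0},{"x": 0,"y": 0.75,"z": -0.1,"wx": 0,"wy": 0,"wz": 0},{"x": 0,"y": 1,"z": -0.1,"wx": 0,"wy": 0,"wz": 0},{"x": 0,"y": 1,"z": -0.1,"wx": 0,"wy": 0,"wz": 0}]' --hand -1

```text
t: 38.17
eef_pos: [0.5804, 0.0348, 0.4567]
tcp_rot: [-0.001, 0.029, 1.0, 0.0]
wrist_force: [1.3, -0.6, -0.3]
opening: 0.003
gripper_force: 0.0
```

```bash
python3 - <<'E'
from h import *
e,R,s=frame(); print(s['t'],e,s['joints'].round(2))
c=cap('top'); P=cloud(c); z=P[...,2]
q=P[200:260,280:365].reshape(-1,3); 
V=c['img'].max(-1)[200:260,280:365].reshape(-1)
m=(V<60)&(q[:,1]<-.14)&(q[:,1]>-.2)&(q[:,2]<.25)&(q[:,2]>.1); print('handle',m.sum(),np.median(q[m],0).round(3))
sieve(c)
m=((P[...,0]>.515)&(P[...,0]<.66)&(P[...,1]>.05)&(P[...,1]<.2)&(z>.045)&(z<.077)).astype(np.uint8)
n,l,st,ce=cv2.connectedComponentsWithStats(m)
for i in range(1,n):
    if st[i,4]>20: print(st[i],P[l==i].mean(0).round(3),P[l==i].max(0).round(3))
E
```

```text
38.175 [0.5803798  0.03475247 0.45671355] [0.06 0.39 0.34 1.52 0.   0.12]
handle 144 [ 0.568 -0.166  0.146]
[221 209   3  10  25] [0.622 0.195 0.059] [0.633 0.199 0.067]
```

The sieve is down again, with the handle at its original height. Now behind the lid.

>>> step_arm --moves '[{"x": 0,"y": 0.25,"z": 0,"wx": 0,"wy": 0,"wz": 0},{"x": 0,"y": 0.5,"z": 0,"wx": 0,"wy": 0,"wz": 0},{"x": 0,"y": 0.75,"z": 0,"wx": 0,"wy": 0,"wz": 0},{"x": 0,"y": 1,"z": 0,"wx": 0,"wy": 0,"wz": 0},{"x": 0,"y": 1,"z": 0,"wx": 0,"wy": 0,"wz": 0}]'

```text
t: 38.85
eef_pos: [0.5932, 0.2333, 0.4563]
tcp_rot: [-0.001, 0.03, 1.0, -0.0]
wrist_force: [0.7, -0.1, -0.5]
opening: 0.003
gripper_force: 0.0
```

>>> step_arm --moves '[{"x": 0,"y": 0.25,"z": 0,"wx": 0,"wy": 0,"wz": 0},{"x": 0,"y": 0.34,"z": 0,"wx": 0,"wy": 0,"wz": 0},{"x": 0,"y": 0.34,"z": 0.15,"wx": 0,"wy": 0,"wz": 0},{"x": 0,"y": 0.34,"z": 0.35,"wx": 0,"wy": 0,"wz": 0},{"x": 0,"y": 0.34,"z": 0.43,"wx": 0,"wy": 0,"wz": 0},{"x": 0,"y": 0.34,"z": 0.43,"wx": 0,"wy": 0,"wz": 0}]'

```text
t: 39.6
eef_pos: [0.5974, 0.2975, 0.3705]
tcp_rot: [-0.001, 0.032, 0.999, -0.001]
wrist_force: [-0.1, 0.3, 1.0]
opening: -0.004
gripper_force: 0.0
```

>>> step_arm --moves '[{"x": 0,"y": -0.15,"z": 0,"wx": 0,"wy": 0,"wz": 0},{"x": 0,"y": -0.3,"z": 0,"wx": 0,"wy": 0,"wz": 0},{"x": 0,"y": -0.42,"z": 0,"wx": 0,"wy": 0,"wz": 0},{"x": 0,"y": -0.54,"z": 0,"wx": 0,"wy": 0,"wz": 0},{"x": 0,"y": -0.66,"z": 0,"wx": 0,"wy": 0,"wz": 0},{"x": 0,"y": -0.74,"z": 0,"wx": 0,"wy": 0,"wz": 0},{"x": 0,"y": -0.74,"z": 0,"wx": 0,"wy": 0,"wz": 0},{"x": 0,"y": -0.74,"z": -0.2,"wx": 0,"wy": 0,"wz": 0},{"x": 0,"y": -0.74,"z": -0.4,"wx": 0,"wy": 0,"wz": 0},{"x": 0,"y": -0.74,"z": -0.4,"wx": 0,"wy": 0,"wz": 0}]'

```text
t: 40.85
eef_pos: [0.5883, 0.1524, 0.4545]
tcp_rot: [0.002, 0.031, 1.0, 0.001]
wrist_force: [0.8, 1.1, -0.4]
opening: -0.002
gripper_force: 0.0
```

>>> step_arm --moves '[{"x": 0.2,"y": -0.1,"z": 0,"wx": 0,"wy": 0,"wz": 0},{"x": 0.4,"y": -0.2,"z": 0,"wx": 0,"wy": 0,"wz": 0},{"x": 0.6,"y": -0.2,"z": 0,"wx": 0,"wy": 0,"wz": 0},{"x": 0.8,"y": -0.2,"z": 0,"wx": 0,"wy": 0,"wz": 0},{"x": 0.9,"y": -0.2,"z": 0,"wx": 0,"wy": 0,"wz": 0},{"x": 0.9,"y": -0.2,"z": 0,"wx": 0,"wy": 0,"wz": 0},{"x": 0.9,"y": -0.2,"z": 0,"wx": 0,"wy": 0,"wz": 0},{"x": 0.9,"y": -0.2,"z": 0,"wx": 0,"wy": 0,"wz": 0},{"x": 0.9,"y": -0.2,"z": 0,"wx": 0,"wy": 0,"wz": 0},{"x": 0.9,"y": -0.2,"z": 0,"wx": 0,"wy": 0,"wz": 0},{"x": 0.9,"y": -0.2,"z": 0,"wx": 0,"wy": 0,"wz": 0},{"x": 0.9,"y": -0.2,"z": 0,"wx": 0,"wy": 0,"wz": 0}]' --hand 0

```text
t: 42.35
eef_pos: [0.4059, 0.1229, 0.4517]
tcp_rot: [-0.0, 0.031, 1.0, 0.0]
wrist_force: [-0.6, 0.8, -0.0]
opening: 0.5
gripper_force: 0.0
```

```bash
python3 - <<'E'
from h import *
e,R,s=frame(); print(s['t'],e,s['joints'].round(2))
for n in('scene','top'):
    c=cap(n); P=cloud(c); hsv=cv2.cvtColor(c['img'],cv2.COLOR_RGB2HSV)
    m=(hsv[...,0]>100)&(hsv[...,0]<130)&(hsv[...,1]>60)&(P[...,2]>.05)&(P[...,1]>.06)&(P[...,1]<.33)&(P[...,0]>.5)
    q=P[m]; print(n,m.sum(),np.percentile(q,[1,50,99],axis=0).round(3) if len(q) else '')
c=cap('wrist'); P=cloud(c); z=P[...,2]
m=(z>.075)&(z<.13)&(abs(P[...,0]-.471)<.05)&(abs(P[...,1]-.14)<.06)&(c['img'].max(-1)<70)
q=P[m]; print('dial dark',m.sum(),np.percentile(q,[1,50,99],axis=0).round(4))
t=q[q[:,2]>np.percentile(q[:,2],99)-.006]; 
if len(t)>10:
    r=cv2.minAreaRect(t[:,:2].astype(np.float32)); print('bar top',t.mean(0).round(4),r)
E
```

```text
42.35 [0.4058692  0.12287325 0.45174223] [ 0.29  0.05 -0.1   1.42  0.    0.36]
scene 1380 [[0.526 0.079 0.088]
 [0.601 0.159 0.092]
 [0.652 0.207 0.104]]
top 1769 [[0.522 0.074 0.086]
 [0.587 0.148 0.091]
 [0.65  0.208 0.099]]
dial dark 1181 [[0.4505 0.0825 0.0889]
 [0.4671 0.1383 0.1004]
 [0.5208 0.1602 0.1299]]
bar top [0.4668 0.1412 0.1289] ((0.46874386072158813, 0.14174433052539825), (0.013501976616680622, 0.03656534105539322), 87.2371597290039)
```

The lid is shut (its top face at 0.092 m). The dial bar is at (0.468, 0.1415) with its top at 0.129, lying along x.

```bash
python3 -c "
from h import *
to((.468,.1415,.277),1.513)
c=cap('top');P=cloud(c);print(P[225,237:255:6].round(3).tolist())"
```

```text
to (0.468, 0.1415, 0.277) -> [-0.305  0.112  0.874] w [ 0.    -0.    -0.006] up axis [ 0.  0. -1.] t 42.5
[[0.584, 0.146, 0.094], [0.584, 0.13, 0.091], [0.583, 0.111, 0.105]]
```

>>> step_arm --moves '[{"x": -0.2,"y": 0.1,"z": 0.1,"wx": 0,"wy": 0,"wz": 0},{"x": -0.305,"y": 0.112,"z": 0.3,"wx": 0,"wy": 0,"wz": 0},{"x": -0.305,"y": 0.112,"z": 0.55,"wx": 0,"wy": 0,"wz": 0},{"x": -0.305,"y": 0.112,"z": 0.75,"wx": 0,"wy": 0,"wz": 0},{"x": -0.305,"y": 0.112,"z": 0.87,"wx": 0,"wy": 0,"wz": 0},{"x": -0.305,"y": 0.112,"z": 0.87,"wx": 0,"wy": 0,"wz": 0},{"x": -0.305,"y": 0.112,"z": 0.87,"wx": 0,"wy": 0,"wz": 0}]'

```text
t: 43.42
eef_pos: [0.4684, 0.1416, 0.2788]
tcp_rot: [0.0, 0.031, 1.0, 0.0]
wrist_force: [0.5, -0.3, 0.7]
opening: 0.497
gripper_force: 0.0
```

>>> step_arm --moves '[{"x": 0,"y": 0,"z": 0,"wx": 0,"wy": 0,"wz": 0},{"x": 0,"y": 0,"z": 0,"wx": 0,"wy": 0,"wz": 0},{"x": 0,"y": 0,"z": 0,"wx": 0,"wy": 0,"wz": 0},{"x": 0,"y": 0,"z": 0,"wx": 0,"wy": 0,"wz": 0},{"x": 0,"y": 0,"z": 0,"wx": 0,"wy": 0,"wz": 0.2},{"x": 0,"y": 0,"z": 0,"wx": 0,"wy": 0,"wz": 0.4},{"x": 0,"y": 0,"z": 0,"wx": 0,"wy": 0,"wz": 0.6},{"x": 0,"y": 0,"z": 0,"wx": 0,"wy": 0,"wz": 0.8},{"x": 0,"y": 0,"z": 0,"wx": 0,"wy": 0,"wz": 1},{"x": 0,"y": 0,"z": 0,"wx": 0,"wy": 0,"wz": 1}]' --hand -1 --force 25

```text
t: 44.68
eef_pos: [0.4688, 0.1421, 0.2788]
tcp_rot: [0.001, 0.412, 0.911, 0.001]
wrist_force: [3.0, 5.9, 3.1]
opening: 0.156
gripper_force: 26.3
```

>>> step_arm --moves '[{"x": 0,"y": 0,"z": 0,"wx": 0,"wy": 0,"wz": 0.2},{"x": 0,"y": 0,"z": 0,"wx": 0,"wy": 0,"wz": 0.4},{"x": 0,"y": 0,"z": 0,"wx": 0,"wy": 0,"wz": 0.56},{"x": 0,"y": 0,"z": 0,"wx": 0,"wy": 0,"wz": 0.56}]'

```text
t: 45.18
eef_pos: [0.4693, 0.1423, 0.2788]
tcp_rot: [0.001, 0.601, 0.799, 0.002]
wrist_force: [8.0, 8.6, -2.3]
opening: 0.162
gripper_force: 25.7
```

>>> step_arm --moves '[{"x": 0,"y": 0,"z": 0,"wx": 0,"wy": 0,"wz": 0},{"x": 0,"y": 0,"z": 0,"wx": 0,"wy": 0,"wz": 0},{"x": 0,"y": 0,"z": -0.15,"wx": 0,"wy": 0,"wz": 0},{"x": 0,"y": 0,"z": -0.45,"wx": 0,"wy": 0,"wz": 0},{"x": 0,"y": 0,"z": -0.75,"wx": 0,"wy": 0,"wz": 0},{"x": 0,"y": 0,"z": -0.8,"wx": 0,"wy": 0,"wz": 0},{"x": 0,"y": 0,"z": -0.8,"wx": 0,"wy": 0,"wz": 0}]' --hand 0

```text
t: 46.05
eef_pos: [0.4682, 0.1414, 0.4378]
tcp_rot: [0.0, 0.6, 0.8, 0.0]
wrist_force: [0.2, -0.9, -0.4]
opening: 0.5
gripper_force: 0.0
```

```bash
python3 - <<'E'
from h import *
e,R,s=frame(); print(s['t'],e)
c=cap('wrist','w9'); P=cloud(c); z=P[...,2]
m=(z>.12)&(z<.14)&(abs(P[...,0]-.471)<.05)&(abs(P[...,1]-.14)<.06)&(c['img'].max(-1)<80)
print(cv2.minAreaRect(P[m][:,:2].astype(np.float32)))
c=cap('top'); sieve(c)
P=cloud(c); q=P[200:260,340:365].reshape(-1,3); V=c['img'].max(-1)[200:260,340:365].reshape(-1)
print(np.median(q[(V<60)&(q[:,2]>.1)&(q[:,2]<.2)],0).round(3))
E
```

```text
46.05 [0.46818998 0.14141775 0.4377502 ]
((0.4698021411895752, 0.14198985695838928), (0.013861333020031452, 0.037052497267723083), 16.026037216186523)
S 6 [277.7 224.5] [0.596 0.031 0.021]
S 5 [303.2 229. ] [ 0.583 -0.045  0.021]
S 5 [288.8 233.8] [ 0.568 -0.003  0.022]
S 4 [304.8 237. ] [ 0.559 -0.051  0.026]
S 14 [284.1 244.2] [0.537 0.012 0.027]
[ 0.57  -0.166  0.146]
```

View pics/w9.png

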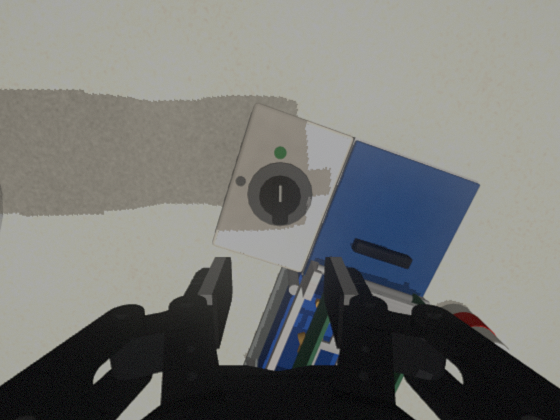

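The pointer at (280,193) faces the green dot at (280,152), the lid lies flat, and the bar has turned 71°, which is about 1.24 rad. Handing in.

```bash
python3 -c "
from workcell import close_job; print(close_job())"
```

```text
the job is handed in; nothing more can be done
None
```

The job is handed in, with no verdict returned: by the cameras, six small bushes are in the pan, three large went into the tank, the sieve is down, the lid is shut and the dial is at the green dot. Bystander positions weren't re-measured at the end.

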